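# Close the rollers of a dough sheeter with its T-handle hex key

### The arm

A 6-joint arm with a two-finger parallel gripper is mounted at the origin on a cart in front of the work surface, level with it; the furniture and walls round the work are solid. World frame = base frame: x ahead of the robot, y to its left, z up, the work surface at z = 0. Lengths are in m, angles in degrees, forces in N, time in s.
With the tool pointing down it reaches from about 0.25 to 0.725 m from the base axis. Payload 9.7 kg.
Tool frame: the origin (TCP) lies at the very end of the fingers, on their centre line; the grasp point (between the pads) lies 19 mm behind it; y points along the fingers, x is the direction in which the jaws open and shut, and the axes are right-handed (so a half turn about y gives the same grasp; the last joint's range is limited). The gripper opens to 85 mm and grips with 20 to 120 N. Pads are 22 mm wide; open, the fingers measure 114 mm over their backs; the gripper's body (76 mm by 85 mm) begins 54 mm behind the grasp point. The pads swing forward as they close: fully open they stand 13 mm farther back than shut.
Start: joints at [-72.938, 4.979, 10.078, 95.1, 0, 90], TCP at [0.161, -0.526, 0.231] pointing down, gripper open.
Joint ranges: [-179.16, 179.16], [-48.56, 103.87], [-65.8, 70.77], [-126.05, 130.52], [-82.76, 87.17], [-180, 180]. Speed limits (degrees/s): [127.2, 127.2, 147.25, 180, 180, 180].

### API

Orientations are given as [roll, pitch, yaw] about the fixed x, y, z axes, in that order (R = Rz(yaw) Ry(pitch) Rx(roll)).
In Python, from workcell import bot gives the robot as it stands.
- The arm moves only by the shell command python3 -m jog 'ROWS' [FORCE]. ROWS is JSON, a list of rows, each an object with "rotation": the turn, a rotation vector about the world's x, y, z in degrees, a list of three; "travel": the shift along the world's x, y, z in mm, a list of three; "jaw": the gripper command: -1 is shut, 1 is fully open, values between are in proportion. In form: [{"rotation": [rx, ry, rz], "travel": [x, y, z], "jaw": jaw}, ...]. A call has 1 to 8 rows; each row shifts and turns the commanded pose from where the row before left it; what a row does not reach is not made up. A row lasts 1/8 s, in which the tool goes at most 62.5 mm and 10.7 degrees, less where a joint would pass 70% of its speed; a pose out of reach is approached as far as the arm can. A call with a gripper value outside its range is refused whole. The fingers move at their own pace and stop on an object; FORCE is the grip in N (left out, the last holds). Time passes only in rows, so rows that do not move let the fingers close. It gives the time, the measured TCP pose, the force and the opening at its end, in the units of the state.
- bot.get_obs(): the state, without advancing time (a new reading comes with each control period).
- bot.camera(name): name is "side" or "top" or "wrist"; returns the picture (384x512x3 uint8, red, green, blue); there is no depth.
- bot.camera_params(name): a dict with "K" (3x3 intrinsics, pixels), "dist_coeffs" ([k1, k2, p1, p2, k3] as OpenCV has them; the pictures are not rectified), "view" (4x4, takes a point from world to camera coordinates). Camera axes: x right, y up, looking along -z (the intrinsics and any distortion apply to the point x, -y, -z); pixel columns grow to the right and rows downward; lengths in m; the calibration is good to about 2 mm. A picture is of the moment at which its call begins: read the wrist's pose just before it. camera_params takes no time and is no camera call; for the wrist camera it gives the pose at the moment of the call.
- bot.job_done(): hands the job in, once; it reports no verdict.
Trained networks look in the newest picture that a camera, given by its name, has taken for a name from the list of things; names that differ only in an ending like _2 or _b are one class to them, and where a whole thing is asked for, a point or a joint stands for the part that bears it (a point fixed in the world has none). Each returns a list of dicts, best first, with "score" (0 to 1); they miss things now and then, are a little off and sometimes report something else, mostly with a low value. They report only what shows in the picture. A call takes as long as a camera call.
- bot.recognise(camera, thing): "xy" ([column, row] in pixels, amid what is visible of it).
- bot.trace(camera, thing): "mask" (384x512 bool, what is visible of it) and "xy" ([column, row] in pixels, amid what is visible of it).
The state is a dict: "time": time; "q": joint angles; "qd": joint speeds; "joint_efforts": joint torques, N m; "ee_pos": TCP position; "tcp_rot": TCP orientation; "wrist_force": force on the tool from outside, world axes, zero at the start; "torque": the same for the moment, N m; "opening": finger opening in m.
Only numpy, scipy, OpenCV 4.12 (cv2) and the standard library are available. Lean on these libraries where they do the work, as an engineer would, in place of code of your own. Each camera call takes 0.05 s, during which the arm holds its last target.

### The job

Bring the raised upper roller of the bench dough sheeter down for rolling: take the larger T-handle hex key from its stand, put it down the round bore on top of the sheeter and, pressing only lightly, turn it until it drops fully home in the hex socket hidden at the bottom. Then turn it clockwise (seen from above) until the spindle comes up against its stop, without forcing it, draw the key out and stand it back in its own tube of the stand. Leave the smaller key in the stand and the plain pastry ring near it where they are.

Things in the scene. Friction and masses are not known exactly. Their poses are not given: they have to be found in the camera images.
- key: Larger of two T-handle hex keys, 0.28 to 0.47 kg: bright steel hexagonal shank, 24 mm across flats, 27.7 mm across corners, square-ended, black cross grip on top. Origin: centre of the shank's lower end; z up the shank, x along the grip; two of the flats face +x and -x. It starts standing in the tall tube of the stand, leaning 2 degrees at most, its end on the tube's floor.
- key_grip (a point): Centre of the larger key's black cross grip, on the shank's axis, 95 mm above the shank's lower end; same axes as key. The grip is 110 mm long (x), 16 mm wide (y) and 20 mm high, with flat upright sides.
- key_tip (a point): Centre of the lower end of the larger key's shank (the origin of key, same axes).
- sheeter: Bench dough sheeter, fixed: white base, aluminium cheeks, two steel rollers along its y, infeed tray in front (to x = -140 mm), crank with wooden grip on its left (to y = +200 mm, 115 mm high), bridge across the top (154 mm high) with a round boss in the middle, the highest part. Origin: under the base on the boss's axis; z up.
- socket_mouth (a point): Centre of the mouth of the boss on top of the sheeter, 180 mm above the worktop, z up along the bore. Boss 53 mm outside; round bore 28.5 mm wide with a 3 mm 45-degree lead-in at the mouth.
- socket_edge (a point): Centre of the spindle's hex socket at its square upper edge, at the bottom of the bore, 24 mm below the mouth. Socket: 25 mm across flats, 14 mm deep, flat floor. How its flats stand differs each time, is told by no reading and is too deep to see well; the key's end rests on this edge until its flats are in line within about 5 degrees (repeats every 60), then it drops in.
- spindle (a joint): How far the spindle in the boss is turned clockwise seen from above, rad: 0 to 0.15 at the start (upper roller raised), stop at 1.2 (roller 7 mm lower). It turns against about 0.15 N m of friction, stays where it is left and is not dragged by a key rubbing lightly on the edge. Pressing with 5 to 10 N is plenty; over 30 N of pressing, or over 0.4 N m against the stop (contact forces adding up to 80 N), forces the key.
- key_stand: Stand for the keys, fixed: steel plate 62 x 126 x 10 mm with two upright steel tubes in a row along its y axis, the tall one (40 mm outside, 55 mm high) at y = +34 mm, the short one (27 mm outside, 45 mm high) at y = -38 mm. Origin: centre of the underside; z up.
- stand_mouth (a point): Centre of the mouth of the tall tube of the key stand, 55 mm above the worktop. Inside, the tube is 31.2 mm wide with a 2.5 mm lead-in and 45 mm deep: the larger key's home.
- small_key: Smaller T-handle hex key, 14 mm across flats, cross grip 70 mm long, centred 66 mm above the lower end (origin), standing in the short tube of the stand. It does not fit the sheeter and stays there.
- plain_ring: Plain round steel pastry ring, 71 mm wide, 30 mm high, origin under its centre. Stays.

How it is judged (in metres and radians):
On the way, in this order (a step that is already met when the one before it is completed fails the run):
1. the larger key is fully home in the hex socket (z of key_tip in the frame of socket_mouth below -0.034 m and horizontal distance between key_tip and socket_mouth below 0.004 m and angle between key's own z axis and vertical below 0.12 rad), for 0.1 s.
2. the spindle is turned clockwise to its stop with the key home in the socket (all of step 1 and value of joint spindle above 1.1 rad), for 0.2 s.
At the end, for the whole second after the job is handed in: The spindle is turned clockwise to its stop (at least 1.08 of 1.2 rad) and the larger key stands released and at rest in its tall tube: its end within 6 mm of the tube's axis and on the tube's floor (at least 40 mm below the mouth), upright within 0.15 rad (value of joint spindle above 1.08 rad and horizontal distance between key_tip and stand_mouth below 0.006 m and z of key_tip in the frame of stand_mouth below -0.04 m and angle between key's own z axis and vertical below 0.15 rad and linear speed of key below 0.02 m/s); the robot touches nothing.
It fails at once if the key is forced: contact forces between the key and the sheeter add up to more than 80 N (contact force between key and sheeter above 80 N).
It fails at once if the smaller key or the plain pastry ring is shifted by more than 30 mm (distance of any of small_key, plain_ring from where it was at the start of the episode above 0.03 m).
It also fails if it takes over 64 s, if anything falls off the work surface, if the arm or the gripper's body presses on something with over 40 N, if the wrist force passes 120 N, or if a joint passes its speed limit or range.

## Working session

There is one attempt and no reset: what is moved stays moved. The work goes in short steps, Python scripts to look and compute and a shell command to move; the robot and the scene stay as the last step left them, time stands still between calls to the robot, and variables do not carry over. Pictures are saved under pics/ and viewed, and the job is handed in when it is done.

```bash
ls; mkdir -p pics
python3 - <<'E'
from workcell import bot
import cv2,numpy as np
o=bot.get_obs(); print(o)
for n in ("side","top","wrist"):
    im=bot.camera(n); cv2.imwrite(f"pics/{n}0.png",im[:,:,::-1])
    p=bot.camera_params(n); print(n,np.round(p["K"],1).tolist(),p["dist_coeffs"],np.round(p["view"],3).tolist())
    for t in ("key","sheeter","key_stand","small_key","plain_ring"):
        r=bot.recognise(n,t); print(t,[(np.round(a["xy"],1).tolist(),round(a["score"],2)) for a in r[:2]])
print(bot.get_obs()["time"])
E
```

```text
pics
{'time': 0.0, 'q': array([-7.29385915e+01,  5.01204668e+00,  1.00327114e+01,  9.50997969e+01,
       -1.34284356e-05,  9.00011268e+01]), 'qd': array([-0.04506277,  0.08009672,  0.02306724,  0.07580079, -0.10926013,
       -0.00146755]), 'joint_efforts': array([-1.37485171e-03, -5.20385563e+01,  4.64808011e+01,  1.61876151e-02,
       -9.97451662e-05,  1.99488460e-05]), 'ee_pos': array([ 0.16129741, -0.52556496,  0.23055838]), 'tcp_rot': array([-9.00000150e+01,  7.91321721e-02, -7.29397183e+01]), 'wrist_force': array([ 0.03845997,  0.52569394, -0.13605208]), 'torque': array([0.02560879, 0.00652298, 0.03581901]), 'opening': 0.08568735433224045}
side [[484.8, 0.0, 243.3], [0.0, 484.8, 194.3], [0.0, 0.0, 1.0]] [-0.03829389  0.          0.          0.          0.        ] [[-0.943, -0.334, -0.007, 0.424], [0.186, -0.541, 0.82, -0.253], [-0.277, 0.772, 0.572, -0.861], [0.0, 0.0, 0.0, 1.0]]
key [([223.0, 185.8], 0.66), ([174.7, 294.9], 0.51)]
sheeter [([174.2, 292.2], 0.83), ([221.2, 187.7], 0.52)]
key_stand [([230.4, 213.2], 0.73)]
small_key [([237.1, 179.9], 0.52)]
plain_ring [([287.9, 226.2], 0.96)]
top [[432.5, 0.0, 256.0], [0.0, 432.5, 189.2], [0.0, 0.0, 1.0]] [-0.02996373  0.          0.          0.          0.        ] [[-0.002, -1.0, 0.005, -0.058], [0.992, -0.001, 0.122, -0.521], [-0.122, 0.006, 0.992, -1.231], [0.0, 0.0, 0.0, 1.0]]
key [([188.9, 185.5], 0.67), ([293.0, 171.4], 0.63)]
sheeter [([191.3, 184.2], 0.82)]
key_stand [([304.4, 183.1], 0.78)]
small_key [([316.9, 177.3], 0.62)]
plain_ring [([302.6, 237.8], 0.44), ([190.1, 186.1], 0.25)]
wrist [[326.0, 0.0, 256.3], [0.0, 326.0, 191.7], [0.0, 0.0, 1.0]] [-0.08705686  0.          0.          0.          0.        ] [[0.294, -0.956, -0.0, -0.55], [0.92, 0.283, -0.271, 0.036], [0.26, 0.08, 0.962, -0.38], [0.0, 0.0, 0.0, 1.0]]
key []
sheeter []
key_stand []
small_key []
plain_ring []
0.9
```

View pics/side0.png

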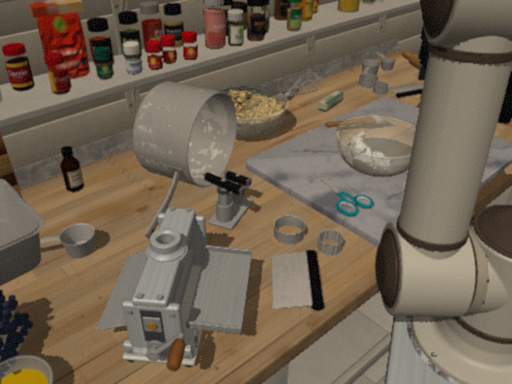

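View pics/top0.png

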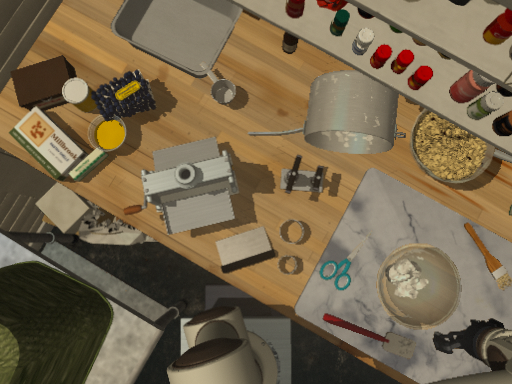

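View pics/wrist0.png

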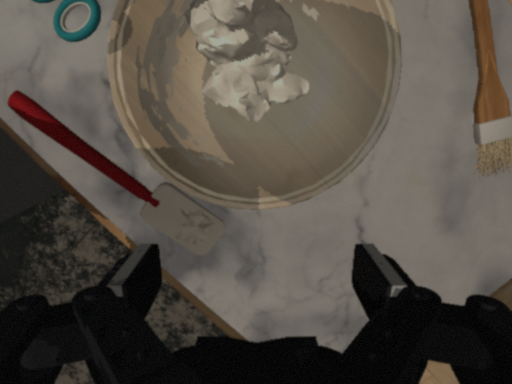

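```bash
cat > h.py <<'E'
import numpy as np,cv2
from workcell import bot
def ray(p,uv):
    K=np.array(p["K"]);V=np.array(p["view"]);d=np.array(p["dist_coeffs"],float)
    x,y=cv2.undistortPoints(np.array([[uv]],float),K,d)[0,0]
    R=V[:3,:3];c=-R.T@V[:3,3]
    return c,R.T@np.array([x,-y,-1])
def onz(p,uv,z):
    c,r=ray(p,uv);return c+r*(z-c[2])/r[2]
def proj(p,X):
    V=np.array(p["view"]);X=np.atleast_2d(X)
    Y=X@V[:3,:3].T+V[:3,3];Y=Y*[1,-1,-1]
    return cv2.projectPoints(Y,np.zeros(3),np.zeros(3),np.array(p["K"]),np.array(p["dist_coeffs"],float))[0][:,0]
def tri(L):
    A=np.zeros((3,3));b=np.zeros(3)
    for p,uv in L:
        c,r=ray(p,uv);r/=np.linalg.norm(r);M=np.eye(3)-np.outer(r,r);A+=M;b+=M@c
    return np.linalg.solve(A,b)
def crop(src,dst,x0,y0,w,h,s):
    im=cv2.imread(src)[y0:y0+h,x0:x0+w];cv2.imwrite(dst,cv2.resize(im,None,fx=s,fy=s,interpolation=cv2.INTER_CUBIC))
E
python3 - <<'E'
from h import *
crop("pics/top0.png","pics/t0c.png",120,120,240,150,3.3)
crop("pics/side0.png","pics/s0c.png",130,160,130,110,6)
E
```

```text
(no output)
```

View pics/t0c.png

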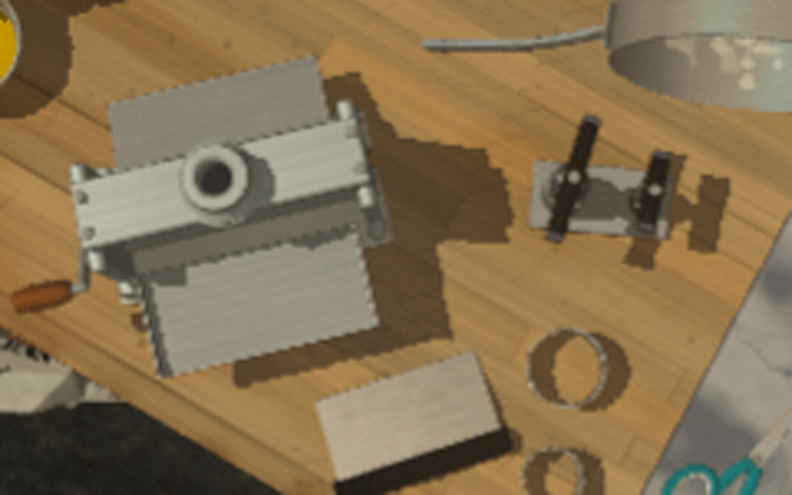

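View pics/s0c.png

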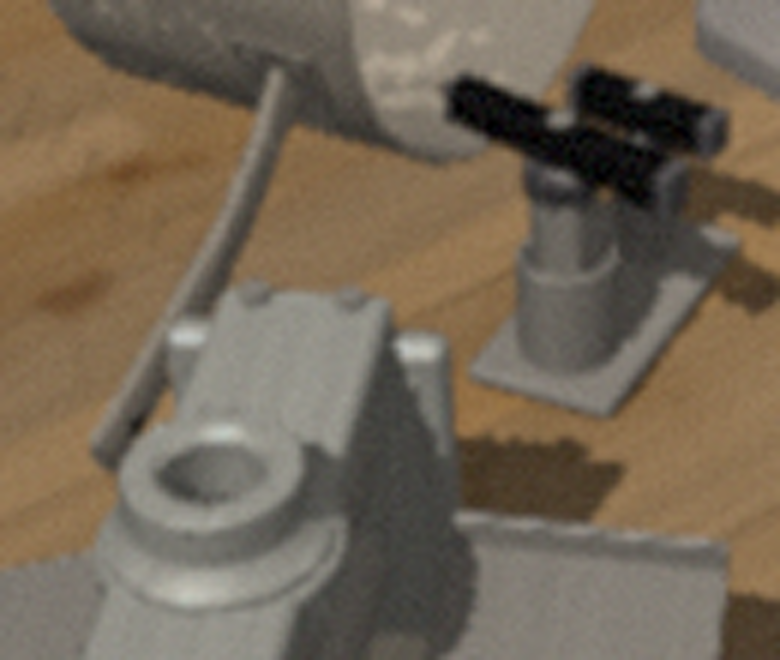

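Run:
```python
from h import *
T=bot.camera_params("top");S=bot.camera_params("side")
t=lambda u,v:(u/3.3+120,v/3.3+120)
s=lambda u,v:(u/6+130,v/6+160)
print("boss",tri([(T,t(214,178)),(S,s(212,474))]),onz(T,t(214,178),.18),onz(S,s(212,474),.18))
print("keytop",tri([(T,t(574,177)),(S,s(562,120))]),onz(T,t(574,177),.116),onz(S,s(562,120),.116))
a,b=onz(T,t(591,118),.115),onz(T,t(554,239),.115);print(a,b,np.linalg.norm(a-b),np.degrees(np.arctan2(*(a-b)[[1,0]])))
print("side ends",onz(S,s(455,98),.105),onz(S,s(668,190),.105))
print("stand corners",[np.round(onz(T,t(*c),.01),4).tolist() for c in((535,162),(673,172),(530,231),(667,237))])
print("tube",onz(S,s(567,272),.055))
print("small",onz(T,t(655,190),.09))
a,b=onz(T,t(657,153),.085),onz(T,t(645,230),.085);print(a,b)
print("ring",onz(T,t(568,368),.015))
print("bridge",onz(T,t(78,190),.154),onz(T,t(360,122),.154))
print("pot",onz(T,t(425,45),.0),onz(T,t(640,95),.05),onz(T,t(607,50),.05))
```

```text
boss [0.54322031 0.12623322 0.17687356] [0.5428578  0.12578822 0.18      ] [0.54108024 0.1294388  0.18      ]
keytop [ 0.55355957 -0.16294449  0.11385633] [ 0.55356318 -0.16263606  0.116     ] [ 0.55193917 -0.15996325  0.116     ]
[ 0.60360145 -0.17759511  0.115     ] [ 0.50188686 -0.1455271   0.115     ] 0.1066499682805051 -17.498725768922455
side ends [ 0.6024113  -0.17652799  0.105     ] [ 0.5051843  -0.14488282  0.105     ]
stand corners [[0.5843, -0.1375, 0.01], [0.575, -0.2626, 0.01], [0.5213, -0.1324, 0.01], [0.5157, -0.2559, 0.01]]
tube [ 0.54769546 -0.1493376   0.055     ]
small [ 0.54650461 -0.23374274  0.09      ]
[ 0.57922524 -0.23685541  0.085     ] [ 0.51294237 -0.22531962  0.085     ]
ring [ 0.39820705 -0.16472147  0.015     ]
bridge [0.53743011 0.23902265 0.154     ] [0.59255851 0.01305405 0.154     ]
pot [ 0.69555571 -0.0376466   0.        ] [ 0.63744826 -0.22825204  0.05      ] [ 0.6781816  -0.19969778  0.05      ]
```

```bash
python3 -m jog '[{"rotation":[0,0,-5],"travel":[30,35,20],"jaw":1},{"rotation":[0,0,-5],"travel":[40,45,20],"jaw":1}]' 40; python3 -c "
from workcell import bot
o=bot.get_obs();print(o['q'],o['ee_pos'],o['tcp_rot'],o['time'])"
```

```text
time: 1.15
ee_pos: [0.2309, -0.4459, 0.271]
tcp_rot: [-90.0, 0.0, -83.2]
wrist_force: [0.7, -0.2, 0.7]
opening: 0.0854
[-6.26245031e+01 -4.80956986e-01  8.90378493e+00  9.94298282e+01
  3.24294105e-03  1.10608121e+02] [ 0.23089245 -0.44586825  0.27099936] [-9.00128338e+01  4.33426160e-02 -8.32326306e+01] 1.15
```

```bash
python3 -m jog '[{"rotation":[0,0,10],"travel":[20,18,0],"jaw":1},{"rotation":[0,0,10],"travel":[20,18,0],"jaw":1},{"rotation":[0,0,10],"travel":[20,18,0],"jaw":1},{"rotation":[0,0,10],"travel":[20,18,0],"jaw":1},{"rotation":[0,0,10],"travel":[20,18,0],"jaw":1},{"rotation":[0,0,10],"travel":[20,18,0],"jaw":1},{"rotation":[0,0,10],"travel":[20,18,0],"jaw":1},{"rotation":[0,0,10],"travel":[20,18,0],"jaw":1}]' && python3 -m jog '[{"rotation":[0,0,10],"travel":[20,18,0],"jaw":0.1},{"rotation":[0,0,10],"travel":[20,18,0],"jaw":0.1},{"rotation":[0,0,10],"travel":[20,18,0],"jaw":0.1},{"rotation":[0,0,10],"travel":[20,18,0],"jaw":0.1},{"rotation":[0,0,10],"travel":[20,18,0],"jaw":0.1},{"rotation":[0,0,10],"travel":[20,18,0],"jaw":0.1},{"rotation":[0,0,10],"travel":[20,18,0],"jaw":0.1},{"rotation":[0,0,6],"travel":[20,18,0],"jaw":0.1}]'
python3 - <<'E'
from h import *
o=bot.get_obs();print(o['q'],o['ee_pos'],o['tcp_rot'],o['time'])
p=bot.camera_params("wrist");im=bot.camera("wrist");cv2.imwrite("pics/w1.png",im[:,:,::-1])
for t in ("key","key_stand","small_key"): print(t,[(a["xy"],a["score"]) for a in bot.recognise("wrist",t)[:2]])
E
```

```text
time: 2.15
ee_pos: [0.3914, -0.3018, 0.2711]
tcp_rot: [-90.0, -0.0, -2.6]
wrist_force: [0.7, -0.1, 0.2]
opening: 0.0855
time: 3.15
ee_pos: [0.5514, -0.1578, 0.271]
tcp_rot: [-90.0, 0.0, 73.3]
wrist_force: [-0.9, -0.3, 0.2]
opening: 0.047
[-1.59673255e+01  9.44618222e+00  1.94731528e+01  1.00023689e+02
 -2.76119194e-03  7.11515534e-01] [ 0.55142969 -0.15779394  0.2709813 ] [-9.00033152e+01  2.72023372e-03  7.33211588e+01] 3.15
key [([252.7, 175.1], 0.79)]
key_stand [([222.9, 162.2], 0.73), ([453.5, 89.4], 0.2)]
small_key [([188.2, 184.1], 0.65)]
```

View pics/w1.png

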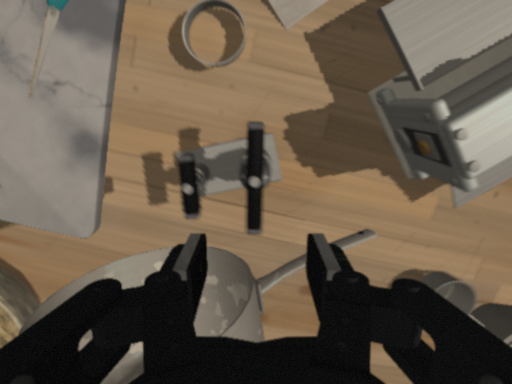

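Run:
```python
from h import *
crop("pics/w1.png","pics/w1c.png",150,100,160,150,5)
p=bot.camera_params("wrist")
print(onz(p,(254.5,182),.116)); a,b=onz(p,(257,124),.115),onz(p,(253.5,232),.115)
print(a,b,(a+b)/2,np.linalg.norm(a-b),np.degrees(np.arctan2(*(b-a)[[1,0]])))
print(bot.get_obs()['time'])
```

```text
[ 0.5557789  -0.16198014  0.116     ]
[ 0.50489027 -0.14403543  0.115     ] [ 0.60453162 -0.17795831  0.115     ] [ 0.55471094 -0.16099687  0.115     ] 0.10525758565657002 -18.801128963299067
3.35
```

View pics/w1c.png

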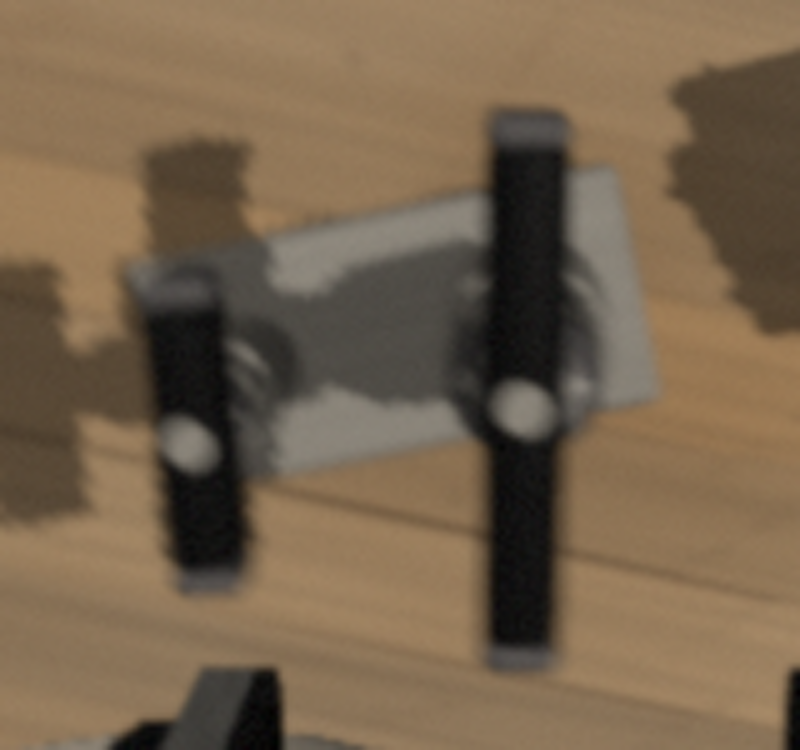

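```bash
python3 -m jog '[{"rotation":[0,0,-1.3],"travel":[3.6,-4.2,-40],"jaw":0.05},{"rotation":[0,0,0],"travel":[0,0,-50],"jaw":0.05},{"rotation":[0,0,0],"travel":[0,0,-50],"jaw":0.05},{"rotation":[0,0,0],"travel":[0,0,-30],"jaw":0.05},{"rotation":[0,0,0],"travel":[0,0,-14],"jaw":0.05},{"rotation":[0,0,0],"travel":[0,0,0],"jaw":0.05}]'
python3 - <<'E'
from h import *
o=bot.get_obs();print(o['q'],o['ee_pos'],o['tcp_rot'],o['time'])
im=bot.camera("wrist");cv2.imwrite("pics/w2.png",im[:,:,::-1])
E
```

```text
time: 4.1
ee_pos: [0.5539, -0.163, 0.087]
tcp_rot: [-90.0, 0.0, 71.7]
wrist_force: [0.3, -0.3, 0.3]
opening: 0.0446
[-1.63973320e+01  8.34875733e+00 -2.18368058e+00  7.94978660e+01
 -4.18243927e-03  1.90540380e+00] [ 0.55393699 -0.16302618  0.08700728] [-8.99698519e+01  5.18771399e-03  7.16972667e+01] 4.1
```

View pics/w2.png

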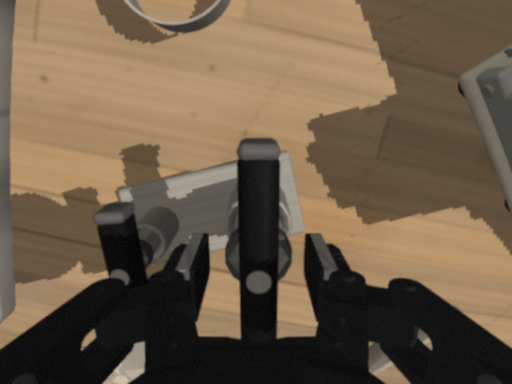

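```bash
python3 - <<'E'
from h import *
p=bot.camera_params("wrist");print(onz(p,(258.3,281.5),.116),onz(p,(258.3,281.5),.119))
E
python3 -m jog '[{"rotation":[0,0,0],"travel":[0,0,0],"jaw":-1},{"rotation":[0,0,0],"travel":[0,0,0],"jaw":-1},{"rotation":[0,0,0],"travel":[0,0,0],"jaw":-1},{"rotation":[0,0,0],"travel":[0,0,0],"jaw":-1},{"rotation":[0,0,0],"travel":[0,0,0],"jaw":-1}]' 60
python3 -c "
from workcell import bot
o=bot.get_obs();print(o['q'],o['ee_pos'],o['tcp_rot'],o['torque'])"
```

```text
[ 0.556227   -0.16318152  0.116     ] [ 0.55448666 -0.16263012  0.119     ]
time: 4.78
ee_pos: [0.5554, -0.1628, 0.0892]
tcp_rot: [-90.2, -0.0, 71.8]
wrist_force: [-0.3, 0.4, 5.4]
opening: 0.0229
[-1.63437296e+01  8.27929312e+00 -2.02216594e+00  7.95105510e+01
  1.05631067e-02  1.89230134e+00] [ 0.55542134 -0.16282207  0.08916649] [-9.01875386e+01 -1.67648713e-02  7.17640139e+01] [0.16185994 0.15023192 0.06151217]
```

```bash
python3 -m jog '[{"rotation":[0,0,0],"travel":[0,0,0],"jaw":-1},{"rotation":[0,0,0],"travel":[0,0,0],"jaw":-1}]' 60
python3 - <<'E'
from h import *
o=bot.get_obs();print(o['q'],o['ee_pos'],o['tcp_rot'],o['torque'])
im=bot.camera("wrist");cv2.imwrite("pics/w3.png",im[:,:,::-1])
im=bot.camera("side");cv2.imwrite("pics/s3.png",im[:,:,::-1])
crop("pics/s3.png","pics/s3c.png",130,120,150,120,5)
E
```

```text
time: 5.03
ee_pos: [0.5554, -0.1628, 0.0892]
tcp_rot: [-90.2, -0.0, 71.8]
wrist_force: [0.3, 0.7, 5.8]
opening: 0.0227
[-1.63430155e+01  8.27789815e+00 -2.02137911e+00  7.95102024e+01
  1.14550203e-02  1.89109384e+00] [ 0.55543519 -0.162814    0.08918771] [-9.01900385e+01 -1.77358427e-02  7.17659391e+01] [0.15777156 0.05629877 0.02670377]
```

View pics/w3.png

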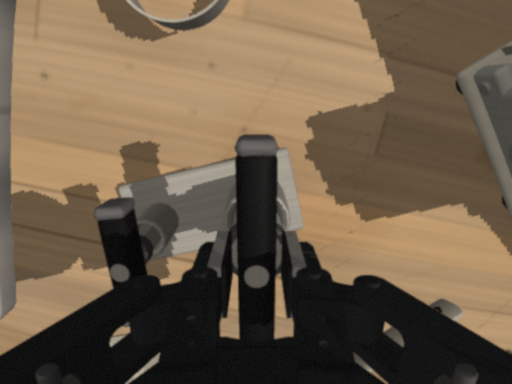

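View pics/s3c.png

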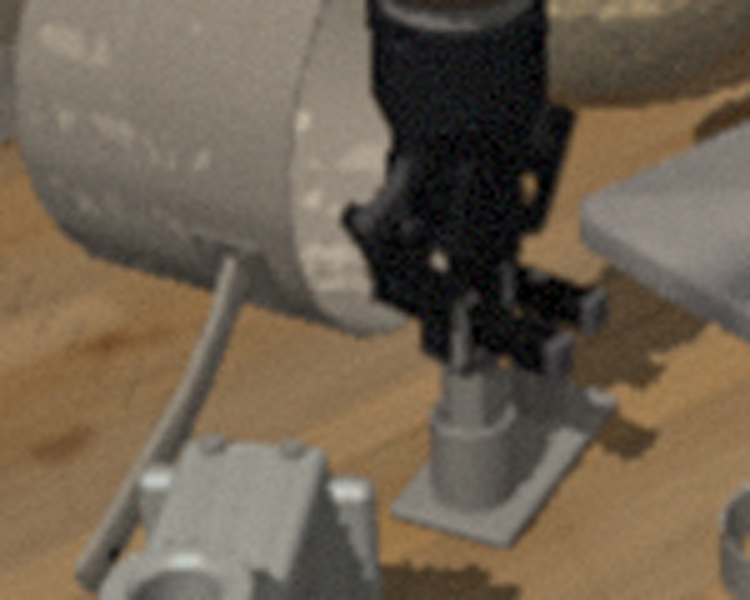

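```bash
python3 -m jog '[{"rotation":[0,0,0],"travel":[0,0,0],"jaw":-0.2},{"rotation":[0,0,0],"travel":[0,0,0],"jaw":-0.2},{"rotation":[0,0,0],"travel":[0,0,10],"jaw":-0.2},{"rotation":[0,0,0],"travel":[0,0,0],"jaw":-1},{"rotation":[0,0,0],"travel":[0,0,0],"jaw":-1},{"rotation":[0,0,0],"travel":[0,0,0],"jaw":-1},{"rotation":[0,0,0],"travel":[0,0,0],"jaw":-1}]' 60
python3 - <<'E'
from h import *
o=bot.get_obs();print(o['q'],o['ee_pos'],o['tcp_rot'],o['torque'])
E
```

```text
time: 6.0
ee_pos: [0.555, -0.1628, 0.0983]
tcp_rot: [-90.1, -0.0, 71.8]
wrist_force: [0.2, -0.1, 7.3]
opening: 0.0147
[-1.63521861e+01  8.15990374e+00 -1.13846046e+00  8.05737321e+01
  4.91050893e-03  1.88437920e+00] [ 0.55501187 -0.16282026  0.09834811] [-9.01276731e+01 -9.11365609e-03  7.17634503e+01] [0.05325493 0.14403707 0.0336726 ]
```

```bash
python3 -m jog '[{"rotation":[0,0,0],"travel":[0,0,10],"jaw":-1},{"rotation":[0,0,0],"travel":[0,0,20],"jaw":-1},{"rotation":[0,0,0],"travel":[0,0,30],"jaw":-1},{"rotation":[0,0,0],"travel":[0,0,30],"jaw":-1},{"rotation":[0,0,0],"travel":[0,0,30],"jaw":-1},{"rotation":[0,0,0],"travel":[0,0,0],"jaw":-1}]' 80
python3 - <<'E'
from h import *
o=bot.get_obs();print(o['q'],o['ee_pos'],o['tcp_rot'],o['torque'])
im=bot.camera("wrist");cv2.imwrite("pics/w4.png",im[:,:,::-1])
im=bot.camera("side");cv2.imwrite("pics/s4.png",im[:,:,::-1])
crop("pics/s4.png","pics/s4c.png",130,80,150,150,4)
E
```

```text
time: 6.75
ee_pos: [0.5551, -0.1629, 0.219]
tcp_rot: [-90.2, -0.0, 71.8]
wrist_force: [-0.1, 0.3, -4.2]
opening: 0.0142
[-1.63541803e+01  8.51621046e+00  1.25832545e+01  9.38789268e+01
 -1.38782147e-03  1.88502603e+00] [ 0.55514438 -0.16291278  0.21897461] [-9.01880611e+01 -4.80084948e-03  7.17607993e+01] [-0.0868986  -0.01382141 -0.00434854]
```

View pics/w4.png

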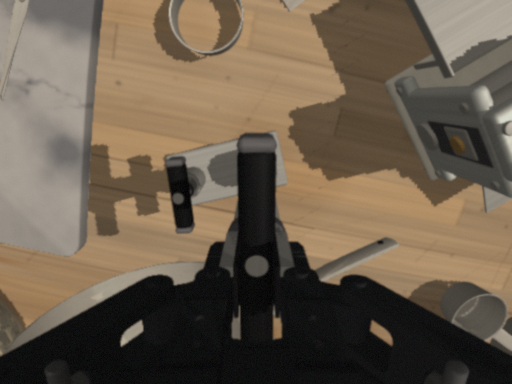

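View pics/s4c.png

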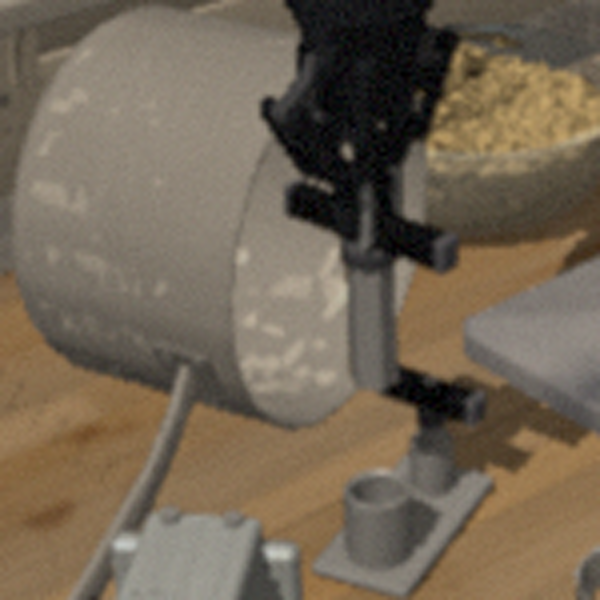

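Run:
```python
from h import *
crop("pics/s4.png","pics/s4d.png",200,110,60,110,7)
S=bot.camera_params("side");W=bot.camera_params("wrist")
o=bot.get_obs();print(onz(W,(257,266),.2367))
for z in (.1307,.2,.2257,.2357): print(z,proj(S,[.5551,-.1629,z]),(proj(S,[.5551,-.1629,z])-[200,110])*7)
print("tube",onz(S,(224.3,203),.055),(proj(S,[.5551,-.1629,.055])-[200,110])*7)
```

```text
[ 0.55277135 -0.16222899  0.2367    ]
0.1307 [[222.61757699 173.45800448]] [[158.32303896 444.20603133]]
0.2 [[221.61178876 145.82776051]] [[151.2825213  250.79432354]]
0.2257 [[221.22041524 135.03912695]] [[148.54290667 175.27388866]]
0.2357 [[221.06531362 130.75776956]] [[147.45719535 145.3043869 ]]
tube [ 0.55139734 -0.15757211  0.055     ] [[165.47786219 639.7871108 ]]
```

View pics/s4d.png

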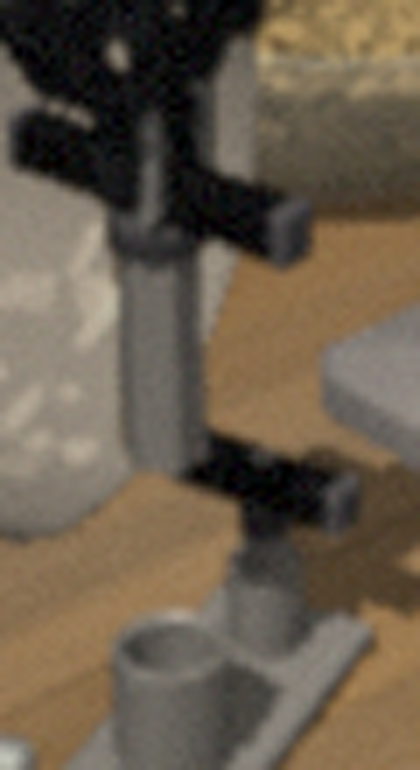

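Run:
```python
from h import *
W=bot.camera_params("wrist");W=dict(W);V=np.array(W["view"])
for d in [(0,-70,0),(0,-60,0),(30,-60,0),(40,0,0),(40,-40,0),(50,0,0)]:
    tcp=np.array([.5440+d[0]/1e3,.126+d[1]/1e3,.289])
    sh=tcp-np.array([.5551,-.1629,.219]);T=np.eye(4);T[:3,3]=-sh
    W["view"]=V@T;print(d,proj(W,[.544,.126,.18]))
```

```text
(0, -70, 0) [[341.69975799 163.98315217]]
(0, -60, 0) [[329.45358444 167.86438741]]
(30, -60, 0) [[319.31327343 131.11866614]]
(40, 0, 0) [[240.43593192 143.11195067]]
(40, -40, 0) [[290.43912015 126.65843415]]
(50, 0, 0) [[236.17186423 130.61638054]]
```

```bash
python3 -m jog '[{"rotation":[0,0,0],"travel":[0,0,30],"jaw":-1},{"rotation":[0,0,0],"travel":[0,20,40],"jaw":-1},{"rotation":[0,0,0],"travel":[-2,40,0],"jaw":-1},{"rotation":[0,0,0],"travel":[-2,50,0],"jaw":-1},{"rotation":[0,0,0],"travel":[-3,50,0],"jaw":-1},{"rotation":[0,0,0],"travel":[-2,40,0],"jaw":-1},{"rotation":[0,0,0],"travel":[-2,29,0],"jaw":-1},{"rotation":[0,0,0],"travel":[0,0,0],"jaw":-1}]' 80
python3 - <<'E'
from h import *
o=bot.get_obs();print(o['q'],o['ee_pos'],o['tcp_rot'],o['torque'])
W=bot.camera_params("wrist")
im=bot.camera("wrist");cv2.imwrite("pics/w5.png",im[:,:,::-1])
im=bot.camera("side");cv2.imwrite("pics/s5.png",im[:,:,::-1])
crop("pics/w5.png","pics/w5c.png",220,100,180,140,4.4)
crop("pics/s5.png","pics/s5c.png",110,90,150,180,3.3)
np.save("W5.npy",W,allow_pickle=True)
print(proj(W,[.544,.126,.18]),proj(bot.camera_params("side"),[.544,.126,.18]))
E
```

```text
time: 7.85
ee_pos: [0.5428, 0.0681, 0.285]
tcp_rot: [-89.8, 0.1, 71.9]
wrist_force: [-0.3, 0.1, -3.3]
opening: 0.0141
[7.13975884e+00 6.36594392e+00 1.76372368e+01 1.01436321e+02
 1.26752853e-02 2.52174493e+01] [0.54283133 0.06805932 0.28501713] [-8.98452994e+01  5.88435656e-02  7.19223707e+01] [ 0.00278824 -0.0252643  -0.06887387]
[[327.75772716 169.53241847]] [[164.70819972 237.37517148]]
```

View pics/w5c.png

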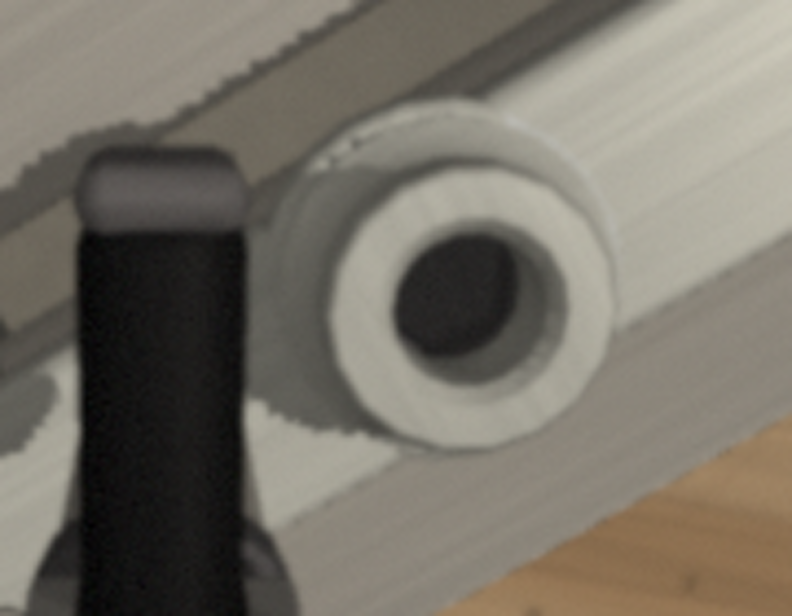

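View pics/s5c.png

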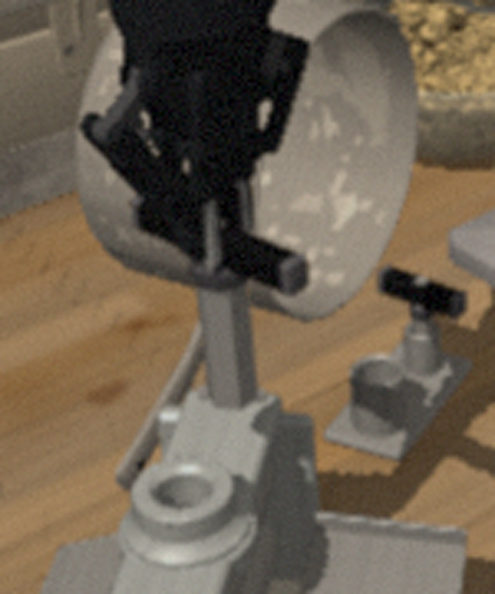

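Run:
```python
from h import *
crop("pics/s5.png","pics/s5d.png",140,160,70,60,11)
S=bot.camera_params("side")
for z in (.1967,.24,.26,.28): print(z,(proj(S,[.5428,.0681,z])-[140,160])*11)
```

```text
0.1967 [[434.9079441  549.78069771]]
0.24 [[411.93008875 324.71328226]]
0.26 [[400.87868744 216.11728774]]
0.28 [[389.5368623  104.43036589]]
```

View pics/s5d.png

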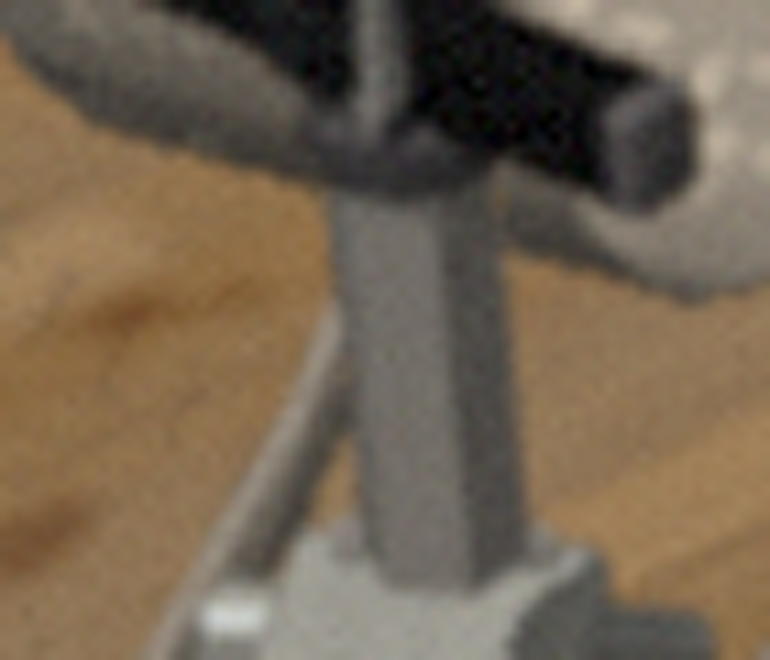

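Run:
```python
from h import *
crop("pics/s5.png","pics/s5e.png",140,215,60,50,13)
crop("pics/w5.png","pics/w5d.png",200,200,120,100,6)
W=np.load("W5.npy",allow_pickle=True).item()
S=bot.camera_params("side")
a=np.linspace(0,2*np.pi,9)[:-1]
print((proj(S,[.544,.126,.18])-[140,215])*13, (proj(S,[.544,.126,.154])-[140,215])*13)
c=proj(S,np.c_[.544+.0265*np.cos(a),.126+.0265*np.sin(a),.18+0*a]);print(np.round((c-[140,215])*13))
```

```text
[[321.20659637 290.87722929]] [[341.03919521 443.03665356]]
[[139. 248.]
 [122. 349.]
 [225. 419.]
 [387. 413.]
 [507. 335.]
 [516. 234.]
 [413. 169.]
 [259. 174.]]
```

View pics/s5e.png

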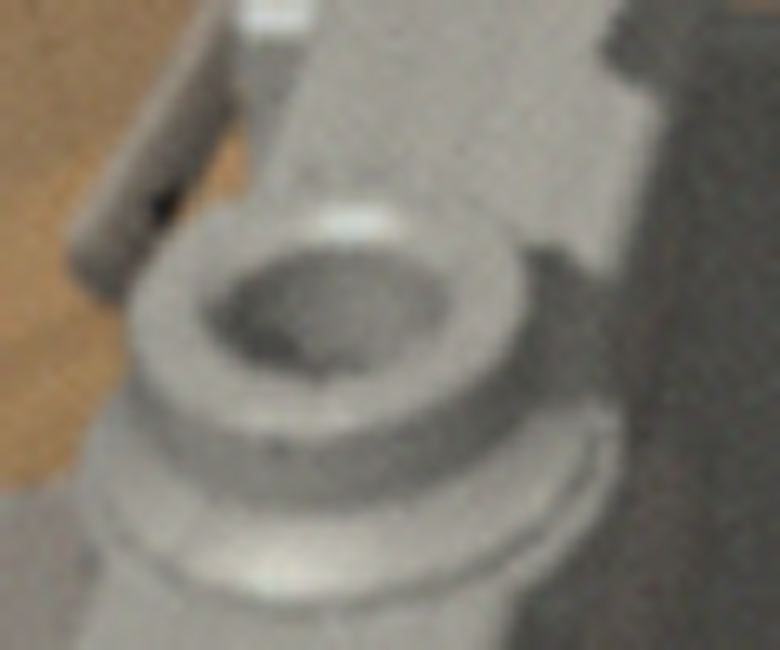

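View pics/w5d.png

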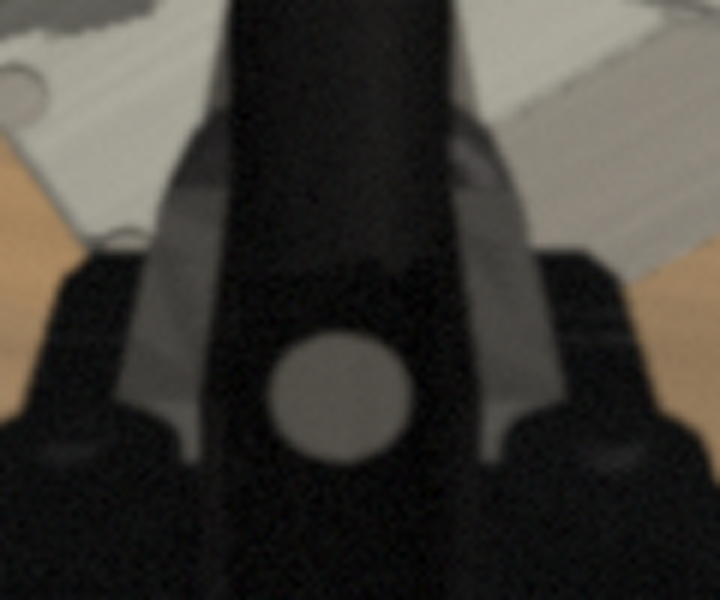

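```bash
python3 -m jog '[{"rotation":[0,0,0],"travel":[1.5,25,0],"jaw":-1},{"rotation":[0,0,0],"travel":[1.4,25,0],"jaw":-1},{"rotation":[0,0,0],"travel":[0,7,0],"jaw":-1},{"rotation":[0,0,0],"travel":[0,0,0],"jaw":-1},{"rotation":[0,0,0],"travel":[0,0,0],"jaw":-1}]' 80
python3 - <<'E'
from h import *
o=bot.get_obs();print(o['q'],o['ee_pos'],o['tcp_rot'],o['torque'])
S=bot.camera_params("side");im=bot.camera("side");cv2.imwrite("pics/s6.png",im[:,:,::-1])
crop("pics/s6.png","pics/s6c.png",135,175,70,80,7.5)
E
```

```text
time: 8.57
ee_pos: [0.5463, 0.1224, 0.2869]
tcp_rot: [-90.0, 0.0, 71.7]
wrist_force: [0.7, -0.4, -3.5]
opening: 0.014
[ 1.26341189e+01  8.09744242e+00  1.97659147e+01  1.01681149e+02
 -1.41777816e-02  3.09260008e+01] [0.54631594 0.12238543 0.28689205] [-8.99964117e+01  1.86772319e-02  7.17081202e+01] [ 0.00601126  0.00111572 -0.02471058]
```

View pics/s6c.png

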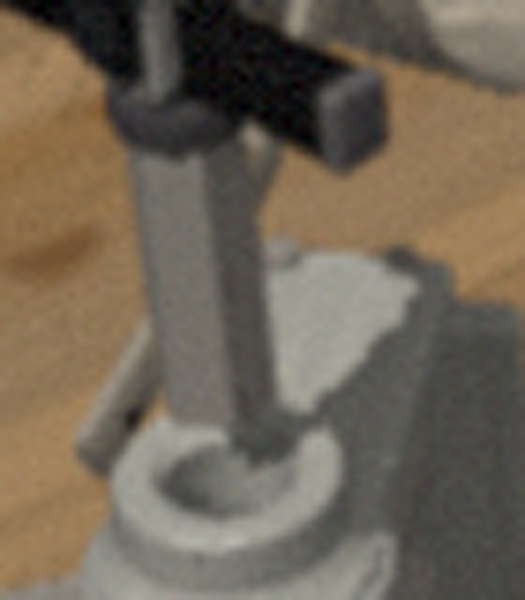

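```bash
python3 -m jog '[{"rotation":[0,0,0],"travel":[-0.6,2.8,0],"jaw":-1},{"rotation":[0,0,0],"travel":[0,0,-6],"jaw":-1},{"rotation":[0,0,0],"travel":[0,0,-4],"jaw":-1},{"rotation":[0,0,0],"travel":[0,0,-2],"jaw":-1},{"rotation":[0,0,0],"travel":[0,0,0],"jaw":-1}]' 80
python3 - <<'E'
from h import *
o=bot.get_obs();print(o['ee_pos'],o['tcp_rot'],o['torque'],o['wrist_force'])
S=bot.camera_params("side");im=bot.camera("side");cv2.imwrite("pics/s7.png",im[:,:,::-1])
crop("pics/s7.png","pics/s7c.png",135,175,70,80,7.5)
E
```

```text
time: 9.25
ee_pos: [0.5456, 0.1261, 0.2747]
tcp_rot: [-90.0, 0.0, 71.8]
wrist_force: [-0.6, -0.5, -3.9]
opening: 0.0139
[0.5455757  0.12611218 0.27474007] [-8.99808671e+01  1.53484535e-02  7.17630983e+01] [-0.00315887 -0.05780768 -0.01163798] [-0.55455299 -0.50458922 -3.85697895]
```

View pics/s7c.png

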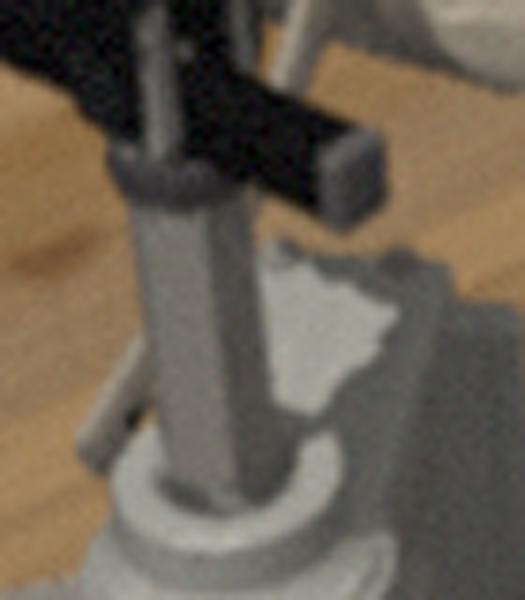

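```bash
python3 -m jog '[{"rotation":[0,0,0],"travel":[-1,-0.6,-3],"jaw":-1},{"rotation":[0,0,0],"travel":[0,0,-4],"jaw":-1},{"rotation":[0,0,0],"travel":[0,0,-3],"jaw":-1},{"rotation":[0,0,0],"travel":[0,0,-2],"jaw":-1},{"rotation":[0,0,0],"travel":[0,0,0],"jaw":-1}]' 80
python3 - <<'E'
from h import *
o=bot.get_obs();print(o['ee_pos'],o['tcp_rot'],o['torque'],o['wrist_force'])
E
```

```text
time: 9.93
ee_pos: [0.5446, 0.1255, 0.2628]
tcp_rot: [-90.0, 0.0, 71.8]
wrist_force: [-0.2, 0.1, -2.5]
opening: 0.0142
[0.54461023 0.12552679 0.2628263 ] [-8.99870959e+01  5.90286934e-03  7.17620534e+01] [-0.02206849  0.02123944 -0.0085768 ] [-0.18189218  0.11928727 -2.46247552]
```

```bash
python3 -m jog '[{"rotation":[0,0,0],"travel":[0,0,-2],"jaw":-1},{"rotation":[0,0,0],"travel":[0,0,-2],"jaw":-1},{"rotation":[0,0,0],"travel":[0,0,-2],"jaw":-1},{"rotation":[0,0,0],"travel":[0,0,0],"jaw":-1}]' 80
python3 - <<'E'
from h import *
o=bot.get_obs();print(o['ee_pos'],o['tcp_rot'],o['torque'],o['wrist_force'])
E
```

```text
time: 10.42
ee_pos: [0.5446, 0.1255, 0.2568]
tcp_rot: [-90.0, 0.0, 71.8]
wrist_force: [-0.3, -0.5, -3.2]
opening: 0.0139
[0.54460508 0.12554738 0.25678627] [-8.99837237e+01  6.29676163e-03  7.17633177e+01] [0.00087202 0.02417958 0.01103406] [-0.31397875 -0.50876294 -3.17652281]
```

```bash
python3 -m jog '[{"rotation":[0,0,0],"travel":[0,0,-2],"jaw":-1},{"rotation":[0,0,0],"travel":[0,0,-2],"jaw":-1},{"rotation":[0,0,0],"travel":[0,0,-2],"jaw":-1},{"rotation":[0,0,0],"travel":[0,0,0],"jaw":-1}]' 80
python3 - <<'E'
from h import *
o=bot.get_obs();print(o['ee_pos'],o['tcp_rot'],o['torque'],o['wrist_force'])
E
```

```text
time: 10.92
ee_pos: [0.5446, 0.1255, 0.2508]
tcp_rot: [-90.0, 0.0, 71.8]
wrist_force: [0.8, -0.2, -3.7]
opening: 0.0141
[0.54459711 0.12554571 0.250774  ] [-8.99845321e+01  8.18542118e-03  7.17655523e+01] [-0.02868632 -0.00561639  0.01389842] [ 0.77848522 -0.20958609 -3.66119795]
```

```bash
python3 -m jog '[{"rotation":[0,0,0],"travel":[0,0,-1.5],"jaw":-1},{"rotation":[0,0,0],"travel":[0,0,-1.5],"jaw":-1},{"rotation":[0,0,0],"travel":[0,0,-1],"jaw":-1},{"rotation":[0,0,0],"travel":[0,0,0],"jaw":-1}]' 80
python3 - <<'E'
from h import *
o=bot.get_obs();print(o['ee_pos'],o['tcp_rot'],o['torque'],o['wrist_force'])
E
```

```text
time: 11.42
ee_pos: [0.5446, 0.1255, 0.2469]
tcp_rot: [-90.0, 0.0, 71.8]
wrist_force: [0.3, 0.0, -3.7]
opening: 0.0138
[0.54464154 0.12553715 0.24689403] [-8.99940916e+01  5.50761371e-03  7.17646366e+01] [-0.03693662  0.00725999 -0.02642756] [ 0.33604191  0.03293313 -3.65905917]
```

```bash
python3 -m jog '[{"rotation":[0,0,0],"travel":[0,0,-1],"jaw":-1},{"rotation":[0,0,0],"travel":[0,0,-1],"jaw":-1},{"rotation":[0,0,0],"travel":[0,0,-1],"jaw":-1}]' 80
python3 -m jog '[{"rotation":[0,0,0],"travel":[0,0,-0.5],"jaw":-1},{"rotation":[0,0,0],"travel":[0,0,0],"jaw":-1}]' 80
python3 - <<'E'
from h import *
o=bot.get_obs();print(o['ee_pos'],o['tcp_rot'],o['torque'],o['wrist_force'])
E
```

```text
time: 11.8
ee_pos: [0.5448, 0.1256, 0.2442]
tcp_rot: [-90.0, -0.0, 71.8]
wrist_force: [-1.0, -0.1, 3.1]
opening: 0.0143
time: 12.05
ee_pos: [0.5448, 0.1256, 0.2441]
tcp_rot: [-90.1, -0.0, 71.8]
wrist_force: [-1.3, -0.1, 4.2]
opening: 0.0142
[0.54479052 0.12556144 0.24411283] [-9.00535505e+01 -2.90390275e-02  7.17625181e+01] [-0.07416212  0.19550976  0.03578002] [-1.27124077 -0.10256931  4.17701974]
```

```bash
python3 -m jog '[{"rotation":[0,0,-4],"travel":[0,0,0],"jaw":-1},{"rotation":[0,0,-4],"travel":[0,0,0],"jaw":-1},{"rotation":[0,0,0],"travel":[0,0,0],"jaw":-1}]' 80
python3 - <<'E'
from h import *
o=bot.get_obs();print(o['ee_pos'],o['tcp_rot'],o['torque'],o['wrist_force'])
E
```

```text
time: 12.42
ee_pos: [0.5449, 0.1256, 0.2441]
tcp_rot: [-90.0, -0.0, 63.8]
wrist_force: [-0.6, 0.6, 5.2]
opening: 0.0139
[0.54486098 0.12559816 0.24406701] [-9.00481780e+01 -4.12813097e-02  6.37882469e+01] [-0.03034654  0.08187719 -0.03158302] [-0.64353114  0.55757993  5.22644988]
```

```bash
python3 -m jog '[{"rotation":[0,0,-4],"travel":[0,0,0],"jaw":-1},{"rotation":[0,0,-4],"travel":[0,0,0],"jaw":-1},{"rotation":[0,0,0],"travel":[0,0,0],"jaw":-1}]' 80
python3 - <<'E'
from h import *
o=bot.get_obs();print(o['ee_pos'],o['tcp_rot'],o['torque'],o['wrist_force'])
E
```

```text
time: 12.8
ee_pos: [0.5448, 0.1256, 0.244]
tcp_rot: [-90.0, -0.0, 55.9]
wrist_force: [-0.7, -1.1, 5.4]
opening: 0.0144
[0.54484045 0.12558921 0.24396592] [-9.00345618e+01 -4.24849589e-02  5.58629958e+01] [-0.06423387  0.08466913  0.00948154] [-0.68863752 -1.1176451   5.38474587]
```

```bash
python3 -m jog '[{"rotation":[0,0,-4],"travel":[0,0,0],"jaw":-1},{"rotation":[0,0,-4],"travel":[0,0,0],"jaw":-1},{"rotation":[0,0,0],"travel":[0,0,0],"jaw":-1}]' 80
python3 - <<'E'
from h import *
o=bot.get_obs();print(o['ee_pos'],o['tcp_rot'],o['torque'],o['wrist_force'])
E
```

```text
time: 13.18
ee_pos: [0.5447, 0.1256, 0.2435]
tcp_rot: [-90.0, -0.0, 47.9]
wrist_force: [-0.4, 0.1, 3.6]
opening: 0.0141
[0.54474605 0.12556948 0.24352727] [-9.00065622e+01 -1.01557430e-02  4.79067814e+01] [ 0.01003569 -0.0535896  -0.04561114] [-0.44917076  0.10921894  3.57923654]
```

```bash
python3 -m jog '[{"rotation":[0,0,-2],"travel":[0,0,-0.5],"jaw":-1},{"rotation":[0,0,0],"travel":[0,0,0],"jaw":-1}]' 80
python3 - <<'E'
from h import *
o=bot.get_obs();print(o['ee_pos'],o['tcp_rot'],o['torque'],o['wrist_force'])
E
```

```text
time: 13.42
ee_pos: [0.5447, 0.1255, 0.2426]
tcp_rot: [-90.0, 0.0, 45.8]
wrist_force: [-0.1, -0.7, 0.6]
opening: 0.0142
[0.54467654 0.1254546  0.24261112] [-8.99935127e+01  2.92660622e-02  4.57830630e+01] [-0.09113123 -0.15093019 -0.05151993] [-0.09375056 -0.74997568  0.57990948]
```

```bash
python3 -m jog '[{"rotation":[0,0,0],"travel":[0,0,-1],"jaw":-1},{"rotation":[0,0,0],"travel":[0,0,-1],"jaw":-1},{"rotation":[0,0,0],"travel":[0,0,0],"jaw":-1}]' 80
python3 - <<'E'
from h import *
o=bot.get_obs();print(o['ee_pos'],o['tcp_rot'],o['torque'],o['wrist_force'])
E
```

```text
time: 13.8
ee_pos: [0.5446, 0.1255, 0.2401]
tcp_rot: [-90.0, 0.1, 45.8]
wrist_force: [1.1, -0.3, -4.2]
opening: 0.0138
[0.54457667 0.1254909  0.24012728] [-8.99641472e+01  5.97902439e-02  4.57669443e+01] [-0.17337461 -0.37894147 -0.27467037] [ 1.11230709 -0.25256532 -4.17562956]
```

```bash
python3 -m jog '[{"rotation":[0,0,-1],"travel":[0,0,-1.5],"jaw":-1},{"rotation":[0,0,0],"travel":[0,0,-2],"jaw":-1},{"rotation":[0,0,0],"travel":[0,0,-1.5],"jaw":-1},{"rotation":[0,0,0],"travel":[0,0,0],"jaw":-1}]' 80
python3 - <<'E'
from h import *
o=bot.get_obs();print(o['ee_pos'],o['tcp_rot'],o['torque'],o['wrist_force'])
E
```

```text
time: 14.3
ee_pos: [0.5446, 0.1255, 0.2356]
tcp_rot: [-90.0, 0.0, 44.8]
wrist_force: [0.9, -0.5, -4.2]
opening: 0.0137
[0.54459658 0.1255064  0.23560138] [-8.99855065e+01  2.83963483e-02  4.47653379e+01] [-0.17802583 -0.29954095 -0.107015  ] [ 0.85215967 -0.46358613 -4.18731625]
```

Sliding in freely; floor expected at TCP z ≈ 0.230.

```bash
python3 -m jog '[{"rotation":[0,0,-1],"travel":[0,0,-1.5],"jaw":-1},{"rotation":[0,0,0],"travel":[0,0,-1.5],"jaw":-1},{"rotation":[0,0,0],"travel":[0,0,-1.5],"jaw":-1},{"rotation":[0,0,0],"travel":[0,0,-1],"jaw":-1},{"rotation":[0,0,0],"travel":[0,0,0],"jaw":-1}]' 80
python3 - <<'E'
from h import *
o=bot.get_obs();print(o['ee_pos'],o['tcp_rot'],o['torque'],o['wrist_force'])
E
```

```text
time: 14.92
ee_pos: [0.5447, 0.1256, 0.2304]
tcp_rot: [-90.0, 0.0, 43.8]
wrist_force: [1.0, -1.6, -1.9]
opening: 0.0143
[0.54465183 0.12556013 0.23043978] [-8.99972051e+01  1.71501437e-03  4.37674047e+01] [-0.26982648 -0.18571838 -0.06140812] [ 0.96921377 -1.63616093 -1.87790727]
```

```bash
python3 -m jog '[{"rotation":[0,0,-5],"travel":[0,0,0],"jaw":-1},{"rotation":[0,0,-5],"travel":[0,0,0],"jaw":-1},{"rotation":[0,0,-5],"travel":[0,0,0],"jaw":-1},{"rotation":[0,0,0],"travel":[0,0,0],"jaw":-1}]' 80
python3 - <<'E'
from h import *
o=bot.get_obs();print(o['ee_pos'],o['tcp_rot'],o['torque'],o['wrist_force'])
E
```

```text
time: 15.42
ee_pos: [0.5446, 0.1255, 0.2304]
tcp_rot: [-90.0, 0.0, 28.8]
wrist_force: [0.2, -1.5, -3.4]
opening: 0.014
[0.54464209 0.12550792 0.23043484] [-8.99998939e+01  1.05366334e-02  2.88004528e+01] [-0.29524337 -0.06664826  0.07884001] [ 0.22969399 -1.45335111 -3.40823959]
```

```bash
python3 -m jog '[{"rotation":[0,0,-5],"travel":[0,0,0],"jaw":-1},{"rotation":[0,0,-5],"travel":[0,0,0],"jaw":-1},{"rotation":[0,0,-5],"travel":[0,0,0],"jaw":-1},{"rotation":[0,0,-5],"travel":[0,0,0],"jaw":-1},{"rotation":[0,0,0],"travel":[0,0,0],"jaw":-1}]' 80
python3 - <<'E'
from h import *
o=bot.get_obs();print(o['ee_pos'],o['tcp_rot'],o['torque'],o['wrist_force'])
E
```

```text
time: 16.05
ee_pos: [0.5446, 0.1255, 0.2304]
tcp_rot: [-90.0, 0.0, 8.9]
wrist_force: [0.4, -1.3, -2.1]
opening: 0.0139
[0.54458066 0.12552716 0.23040817] [-9.00004933e+01  1.80325768e-02  8.89661074e+00] [-0.31571171  0.0332515   0.09596112] [ 0.44195519 -1.27462911 -2.11470251]
```

```bash
python3 -m jog '[{"rotation":[0,0,-5],"travel":[0,0,0],"jaw":-1},{"rotation":[0,0,-5],"travel":[0,0,0],"jaw":-1},{"rotation":[0,0,-5],"travel":[0,0,0],"jaw":-1},{"rotation":[0,0,0],"travel":[0,0,0],"jaw":-1}]' 80
python3 - <<'E'
from h import *
o=bot.get_obs();print(o['ee_pos'],o['tcp_rot'],o['torque'],o['wrist_force'])
im=bot.camera("side");cv2.imwrite("pics/s8.png",im[:,:,::-1])
E
python3 -m jog '[{"rotation":[0,0,-3],"travel":[0,0,0],"jaw":-1},{"rotation":[0,0,0],"travel":[0,0,0],"jaw":-1}]'
python3 - <<'E'
from h import *
o=bot.get_obs();print(o['ee_pos'],o['tcp_rot'],o['torque'],o['wrist_force'])
E
```

```text
time: 16.55
ee_pos: [0.5446, 0.1255, 0.2304]
tcp_rot: [-90.0, 0.0, -6.1]
wrist_force: [-0.5, -1.3, -1.9]
opening: 0.0139
[0.54457936 0.12553295 0.23043855] [-9.00019800e+01  1.58202861e-02 -6.05276067e+00] [-0.24236714  0.03831396  0.0175191 ] [-0.54366228 -1.30709301 -1.94332211]
time: 16.85
ee_pos: [0.5446, 0.1256, 0.2304]
tcp_rot: [-90.0, 0.0, -9.1]
wrist_force: [-0.4, -0.7, -2.6]
opening: 0.0139
[0.54457598 0.12555026 0.23043561] [-9.00036356e+01  1.47948152e-02 -9.06830191e+00] [-0.25944632  0.15193875  0.03837799] [-0.42097511 -0.69956203 -2.60779435]
```

View pics/s8.png

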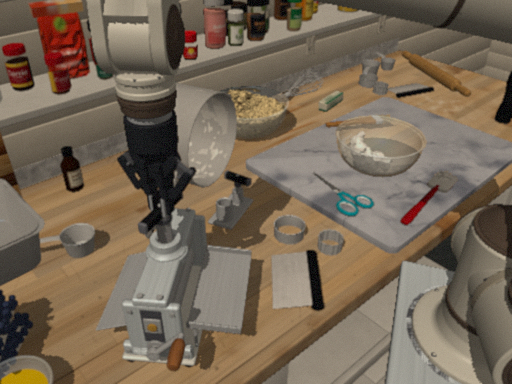

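```bash
python3 -m jog '[{"rotation":[0,0,-3],"travel":[0,0,0],"jaw":-1},{"rotation":[0,0,-3],"travel":[0,0,0],"jaw":-1},{"rotation":[0,0,0],"travel":[0,0,0],"jaw":-1}]'
python3 - <<'E'
from h import *
o=bot.get_obs();print(o['ee_pos'],o['tcp_rot'],o['torque'],o['wrist_force'])
E
python3 -m jog '[{"rotation":[0,0,-2],"travel":[0,0,0],"jaw":-1},{"rotation":[0,0,0],"travel":[0,0,0],"jaw":-1}]'
python3 - <<'E'
from h import *
o=bot.get_obs();print(o['ee_pos'],o['tcp_rot'],o['torque'],o['wrist_force'])
E
```

```text
time: 17.23
ee_pos: [0.5446, 0.1255, 0.2304]
tcp_rot: [-90.0, 0.0, -15.1]
wrist_force: [-0.6, -0.8, -3.3]
opening: 0.014
[0.54460309 0.12553098 0.23043291] [-9.00029485e+01  1.24322199e-02 -1.50817002e+01] [-0.27037366  0.19840785  0.09943869] [-0.61146395 -0.84061782 -3.31749979]
time: 17.48
ee_pos: [0.5446, 0.1255, 0.2304]
tcp_rot: [-90.0, 0.0, -17.2]
wrist_force: [-1.1, -1.1, -2.0]
opening: 0.0141
[0.5446125  0.12553199 0.23042045] [-9.00040710e+01  1.26649441e-02 -1.72224008e+01] [-0.25213812  0.22868498  0.08136946] [-1.13888886 -1.12778495 -1.95699186]
```

```bash
python3 -m jog '[{"rotation":[0,0,-2],"travel":[0,0,0],"jaw":-1},{"rotation":[0,0,0],"travel":[0,0,0],"jaw":-1}]'
python3 - <<'E'
from h import *
o=bot.get_obs();print(o['ee_pos'],o['tcp_rot'],o['torque'],o['wrist_force'])
E
python3 -m jog '[{"rotation":[0,0,-2],"travel":[0,0,0],"jaw":-1},{"rotation":[0,0,0],"travel":[0,0,0],"jaw":-1}]'
python3 - <<'E'
from h import *
o=bot.get_obs();print(o['ee_pos'],o['tcp_rot'],o['torque'],o['wrist_force'])
E
```

```text
time: 17.73
ee_pos: [0.5446, 0.1256, 0.2304]
tcp_rot: [-90.0, 0.0, -19.3]
wrist_force: [-2.0, -1.3, -2.5]
opening: 0.0138
[0.54462677 0.12556938 0.23043626] [-9.00008435e+01  9.82454217e-03 -1.92668063e+01] [-0.2123652   0.33145666  0.08359417] [-2.03909413 -1.30355034 -2.46665018]
time: 17.98
ee_pos: [0.5447, 0.1256, 0.2305]
tcp_rot: [-90.0, 0.0, -21.3]
wrist_force: [-0.7, -1.5, -3.3]
opening: 0.014
[0.54465827 0.12555886 0.2304575 ] [-8.99988540e+01  7.24868548e-03 -2.12789150e+01] [-0.21454443  0.3496032   0.07428592] [-0.68663843 -1.5074789  -3.26386684]
```

```bash
python3 -m jog '[{"rotation":[0,0,-2],"travel":[0,0,0],"jaw":-1},{"rotation":[0,0,0],"travel":[0,0,0],"jaw":-1}]'
python3 - <<'E'
from h import *
o=bot.get_obs();print(o['ee_pos'],o['tcp_rot'],o['torque'],o['wrist_force'])
E
python3 -m jog '[{"rotation":[0,0,-1.5],"travel":[0,0,0],"jaw":-1},{"rotation":[0,0,0],"travel":[0,0,0],"jaw":-1}]'
python3 - <<'E'
from h import *
o=bot.get_obs();print(o['ee_pos'],o['tcp_rot'],o['torque'],o['wrist_force'])
E
```

```text
time: 18.23
ee_pos: [0.5446, 0.1255, 0.2304]
tcp_rot: [-90.0, 0.0, -23.3]
wrist_force: [-1.5, -0.9, -3.3]
opening: 0.0139
[0.54464462 0.1255352  0.23042846] [-9.00032716e+01  8.71551563e-03 -2.32842048e+01] [-0.21656247  0.34557122 -0.01352693] [-1.45769671 -0.87903711 -3.25783015]
time: 18.48
ee_pos: [0.5447, 0.1255, 0.2304]
tcp_rot: [-90.0, 0.0, -24.8]
wrist_force: [-1.5, -0.6, -3.2]
opening: 0.014
[0.54466568 0.12553924 0.23044882] [-9.00021816e+01  5.14444146e-03 -2.47715555e+01] [-0.20702685  0.35948996  0.12418667] [-1.47190203 -0.55386682 -3.2389358 ]
```

```bash
for i in 1; do python3 -m jog '[{"rotation":[0,0,-1.5],"travel":[0,0,0],"jaw":-1},{"rotation":[0,0,0],"travel":[0,0,0],"jaw":-1}]' >/dev/null; python3 -c "
from workcell import bot
o=bot.get_obs();print(o['ee_pos'],o['tcp_rot'],o['torque'],o['wrist_force'],o['joint_efforts'][5])"; done
python3 -m jog '[{"rotation":[0,0,-1.5],"travel":[0,0,0],"jaw":-1},{"rotation":[0,0,0],"travel":[0,0,0],"jaw":-1}]' >/dev/null; python3 -c "
from workcell import bot
o=bot.get_obs();print(o['ee_pos'],o['tcp_rot'],o['torque'],o['wrist_force'],o['joint_efforts'][5])"
```

```text
[0.54466746 0.12554017 0.23044488] [-9.00016512e+01  5.15904922e-03 -2.62744340e+01] [-0.14464131  0.35500632  0.06620091] [-1.43921986 -0.66547071 -3.56826014] 0.2861133310943842
[0.54466306 0.12554133 0.23049399] [-8.99999092e+01  1.68291739e-03 -2.77729661e+01] [-0.15907806  0.36320978  0.11638132] [-1.26472025 -1.1351615  -3.53742776] 0.28862169943749905
```

```bash
python3 -m jog '[{"rotation":[0,0,-1.5],"travel":[0,0,0],"jaw":-1},{"rotation":[0,0,0],"travel":[0,0,0],"jaw":-1}]' >/dev/null; python3 -c "
from workcell import bot
o=bot.get_obs();print(o['ee_pos'],o['tcp_rot'],o['torque'],o['wrist_force'],o['joint_efforts'][5])"
python3 -m jog '[{"rotation":[0,0,-1.5],"travel":[0,0,0],"jaw":-1},{"rotation":[0,0,0],"travel":[0,0,0],"jaw":-1}]' >/dev/null; python3 -c "
from workcell import bot
o=bot.get_obs();print(o['ee_pos'],o['tcp_rot'],o['torque'],o['wrist_force'],o['joint_efforts'][5])"
```

```text
[0.54466766 0.12554482 0.23046494] [-9.00014872e+01  3.42497653e-03 -2.92754150e+01] [-0.15627845  0.37881215  0.08651573] [-1.30835979  0.16446486 -3.88684157] 0.28676480054855347
[0.5446758  0.12556508 0.23048505] [-8.99994834e+01  3.68881641e-04 -3.07727298e+01] [-0.1160801   0.4468892   0.02065956] [-1.12045413 -0.22712701 -3.76419157] 0.28632684610784054
```

```bash
python3 -m jog '[{"rotation":[0,0,-1.5],"travel":[0,0,0],"jaw":-1},{"rotation":[0,0,0],"travel":[0,0,0],"jaw":-1}]' >/dev/null; python3 -c "
from workcell import bot
o=bot.get_obs();print(o['ee_pos'],o['tcp_rot'],o['torque'],o['wrist_force'],o['joint_efforts'][5])"
python3 -m jog '[{"rotation":[0,0,-1.5],"travel":[0,0,0],"jaw":-1},{"rotation":[0,0,0],"travel":[0,0,0],"jaw":-1}]' >/dev/null; python3 -c "
from workcell import bot
o=bot.get_obs();print(o['ee_pos'],o['tcp_rot'],o['torque'],o['wrist_force'],o['joint_efforts'][5])"
```

```text
[0.54466438 0.12555932 0.23046108] [-9.00021255e+01  2.48328406e-03 -3.22609130e+01] [-0.13624837  0.39659309  0.23261193] [-2.11248212 -0.191925   -3.48959183] 0.43247630819678307
[0.54467054 0.12557703 0.23046646] [-9.00012671e+01  1.62974317e-03 -3.37560598e+01] [-0.18784507  0.40142642  0.41920865] [-1.63945173 -0.37695021 -3.38131505] 0.6305631436407566
```

```bash
python3 -m jog '[{"rotation":[0,0,1],"travel":[0,0,0],"jaw":-1},{"rotation":[0,0,0],"travel":[0,0,0],"jaw":-1}]' >/dev/null; python3 -c "
from workcell import bot
o=bot.get_obs();print(o['ee_pos'],o['tcp_rot'],o['torque'],o['wrist_force'],o['joint_efforts'][5])"
python3 -m jog '[{"rotation":[0,0,3],"travel":[0,0,0],"jaw":-1},{"rotation":[0,0,2],"travel":[0,0,0],"jaw":-1},{"rotation":[0,0,0],"travel":[0,0,0],"jaw":-1}]' >/dev/null; python3 -c "
from workcell import bot
o=bot.get_obs();print(o['ee_pos'],o['tcp_rot'],o['torque'],o['wrist_force'],o['joint_efforts'][5])"
```

```text
[0.54466951 0.12556341 0.2305152 ] [-8.99971562e+01  1.28549674e-03 -3.27091586e+01] [-0.07625955  0.42888405  0.30891352] [-1.5041828  -0.39159144 -2.9560765 ] 0.15823356807231903
[0.5448034  0.12557739 0.23056511] [-8.99841956e+01 -1.18355378e-02 -2.77539967e+01] [-0.02549518  0.2426018  -0.0268399 ] [-0.43402106  1.02737908 -3.6812665 ] -0.29033015482127666
```

```bash
python3 -m jog '[{"rotation":[0,0,0],"travel":[0,0,3],"jaw":-1},{"rotation":[0,0,0],"travel":[0,0,3],"jaw":-1},{"rotation":[0,0,0],"travel":[0,0,0],"jaw":-1}]'; python3 -c "
from workcell import bot
o=bot.get_obs();print(o['ee_pos'],o['tcp_rot'],o['torque'],o['wrist_force'],o['joint_efforts'][5])"
```

```text
time: 20.98
ee_pos: [0.5448, 0.1256, 0.2369]
tcp_rot: [-90.0, -0.0, -27.7]
wrist_force: [0.6, 0.6, -3.4]
opening: 0.0144
[0.54480312 0.12557942 0.23692968] [-8.99767522e+01 -2.50004980e-02 -2.77473601e+01] [-0.01723575  0.23035632 -0.05675134] [ 0.56528089  0.57995111 -3.40399341] 0.013368564541451633
```

```bash
python3 -m jog '[{"rotation":[0,0,0],"travel":[0,0,5],"jaw":-1},{"rotation":[0,0,0],"travel":[0,0,10],"jaw":-1},{"rotation":[0,0,0],"travel":[0,0,15],"jaw":-1},{"rotation":[0,0,0],"travel":[0,0,15],"jaw":-1},{"rotation":[0,0,0],"travel":[0,0,15],"jaw":-1},{"rotation":[0,0,9.5],"travel":[0,-5,0],"jaw":-1},{"rotation":[0,0,10],"travel":[1,-15,0],"jaw":-1},{"rotation":[0,0,10],"travel":[1,-25,0],"jaw":-1}]'
python3 -m jog '[{"rotation":[0,0,10],"travel":[1,-30,0],"jaw":-1},{"rotation":[0,0,10],"travel":[1,-30,0],"jaw":-1},{"rotation":[0,0,10],"travel":[1,-30,0],"jaw":-1},{"rotation":[0,0,10],"travel":[1,-30,0],"jaw":-1},{"rotation":[0,0,10],"travel":[1,-30,0],"jaw":-1},{"rotation":[0,0,10],"travel":[0,-20,0],"jaw":-1},{"rotation":[0,0,10],"travel":[0,-11,0],"jaw":-1},{"rotation":[0,0,0],"travel":[0,0,0],"jaw":-1}]'
python3 - <<'E'
from h import *
o=bot.get_obs();print(o['q'],o['ee_pos'],o['tcp_rot'],o['wrist_force'])
W=bot.camera_params("wrist");np.save("W9.npy",W,allow_pickle=True)
im=bot.camera("wrist");cv2.imwrite("pics/w9.png",im[:,:,::-1])
im=bot.camera("side");cv2.imwrite("pics/s9.png",im[:,:,::-1])
print(proj(W,[.5535,-.1625,.055]))
E
```

```text
time: 21.98
ee_pos: [0.5468, 0.0806, 0.2972]
tcp_rot: [-90.0, -0.0, 2.2]
wrist_force: [1.3, -0.3, -3.2]
opening: 0.014
time: 22.98
ee_pos: [0.5518, -0.1011, 0.297]
tcp_rot: [-90.0, -0.0, 71.6]
wrist_force: [-0.3, 0.0, -2.9]
opening: 0.014
[-1.03823750e+01  8.62898515e+00  2.15267951e+01  1.02862019e+02
  6.18659259e-04  7.99550394e+00] [ 0.55176673 -0.10108958  0.29703682] [-9.00353574e+01 -5.59105550e-03  7.16221230e+01] [-0.28884737  0.01908978 -2.92054891]
[[209.08862599 176.45363165]]
```

View pics/w9.png

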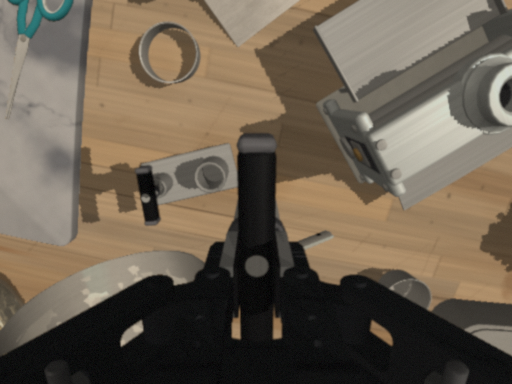

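View pics/s9.png

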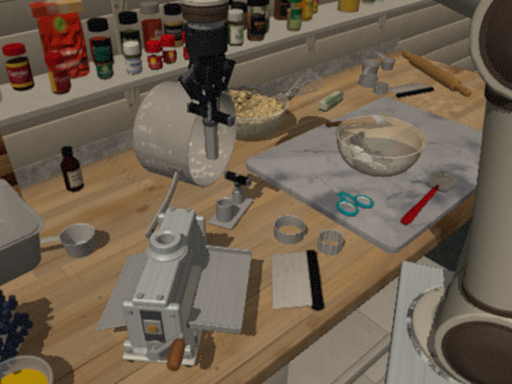

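Run:
```python
from h import *
crop("pics/w9.png","pics/w9c.png",170,135,80,70,10)
```

```text
(no output)
```

View pics/w9c.png

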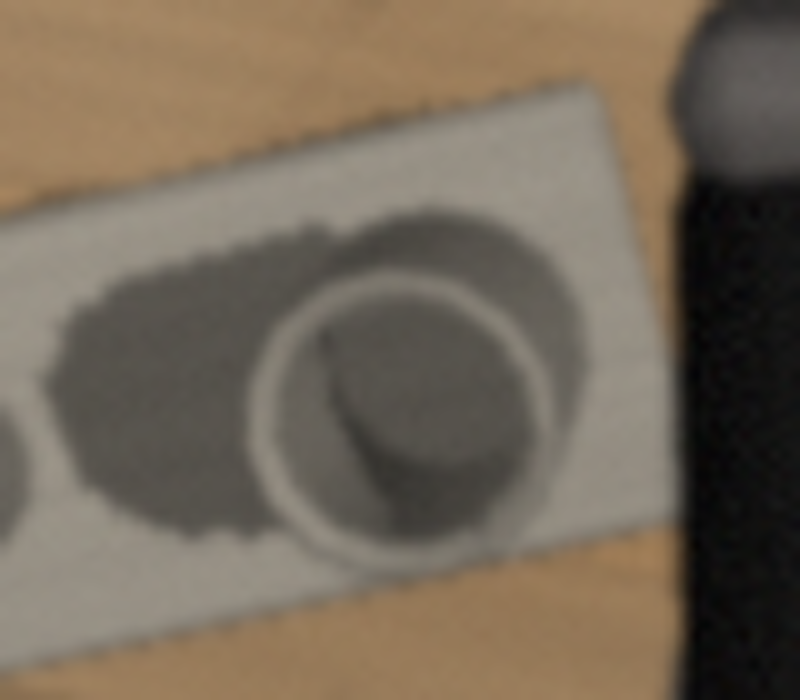

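Run:
```python
from h import *
W=np.load("W9.npy",allow_pickle=True).item();print(onz(W,(210.0,177.2),.055))
W=np.load("W5.npy",allow_pickle=True).item();print(onz(W,(327.2,169.7),.18))
crop("pics/s9.png","pics/s9c.png",190,90,70,140,5)
S=bot.camera_params("side")
for z in (.2088,.27):print((proj(S,[.5518,-.1011,z])-[190,90])*5)
```

```text
[ 0.55472559 -0.1617711   0.055     ]
[0.5439943  0.12554709 0.18      ]
[[108.29490356 332.65963688]]
[[101.43189611 196.06923271]]
```

View pics/s9c.png

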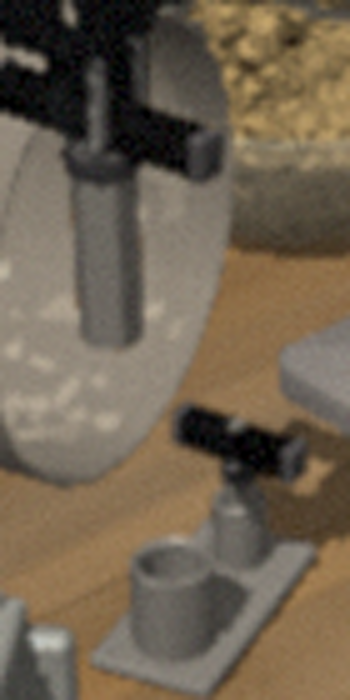

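```bash
python3 -m jog '[{"rotation":[0,0,0],"travel":[1.4,-20,0],"jaw":-1},{"rotation":[0,0,0],"travel":[1,-25,0],"jaw":-1},{"rotation":[0,0,0],"travel":[1,-16,-10],"jaw":-1},{"rotation":[0,0,0],"travel":[0,0,-35],"jaw":-1},{"rotation":[0,0,0],"travel":[0,0,-40],"jaw":-1},{"rotation":[0,0,0],"travel":[0,0,-35],"jaw":-1},{"rotation":[0,0,0],"travel":[0,0,-20],"jaw":-1},{"rotation":[0,0,0],"travel":[0,0,0],"jaw":-1}]'
python3 - <<'E'
from h import *
o=bot.get_obs();print(o['q'],o['ee_pos'],o['tcp_rot'],o['wrist_force'])
im=bot.camera("side");cv2.imwrite("pics/s10.png",im[:,:,::-1])
crop("pics/s10.png","pics/s10c.png",190,130,70,100,7)
E
```

```text
time: 24.08
ee_pos: [0.554, -0.1613, 0.1543]
tcp_rot: [-89.8, 0.0, 71.7]
wrist_force: [0.3, 0.6, -3.0]
opening: 0.0137
[-1.62393786e+01  8.01469742e+00  4.86978458e+00  8.70634319e+01
  2.55450180e-03  2.05257880e+00] [ 0.55399323 -0.16134965  0.15428292] [-8.97916975e+01  4.90933573e-03  7.17080468e+01] [ 0.3266538   0.63227356 -2.99854393]
```

View pics/s10c.png

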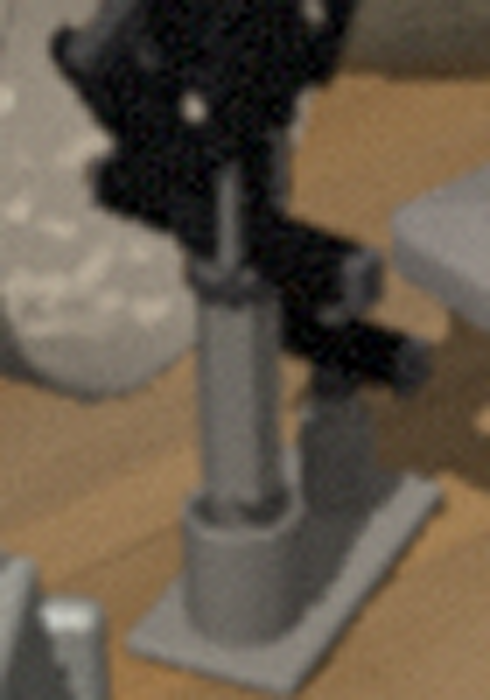

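```bash
python3 -m jog '[{"rotation":[0,0,0],"travel":[0.6,-0.6,-4],"jaw":-1},{"rotation":[0,0,0],"travel":[0,0,-4],"jaw":-1},{"rotation":[0,0,0],"travel":[0,0,-4],"jaw":-1},{"rotation":[0,0,0],"travel":[0,0,-4],"jaw":-1},{"rotation":[0,0,0],"travel":[0,0,0],"jaw":-1}]'
python3 - <<'E'
from h import *
o=bot.get_obs();print(o['ee_pos'],o['tcp_rot'],o['wrist_force'],o['torque'])
E
```

```text
time: 24.75
ee_pos: [0.5555, -0.162, 0.1401]
tcp_rot: [-90.0, -0.0, 71.8]
wrist_force: [-0.5, -0.3, -3.5]
opening: 0.0141
[ 0.55549794 -0.16199854  0.14006902] [-8.99639925e+01 -3.00975464e-04  7.17614547e+01] [-0.45214127 -0.28229141 -3.46489601] [-0.01294213 -0.02467988 -0.0156572 ]
```

```bash
python3 -m jog '[{"rotation":[0,0,0],"travel":[0,0,-4],"jaw":-1},{"rotation":[0,0,0],"travel":[0,0,-4],"jaw":-1},{"rotation":[0,0,0],"travel":[0,0,-4],"jaw":-1},{"rotation":[0,0,0],"travel":[0,0,0],"jaw":-1}]'
python3 - <<'E'
from h import *
o=bot.get_obs();print(o['ee_pos'],o['tcp_rot'],o['wrist_force'],o['torque'])
E
```

```text
time: 25.25
ee_pos: [0.5555, -0.162, 0.128]
tcp_rot: [-90.0, 0.0, 71.8]
wrist_force: [-0.2, -0.6, -3.5]
opening: 0.014
[ 0.55546373 -0.16200481  0.1280044 ] [-8.99579602e+01  2.17317634e-03  7.17630664e+01] [-0.21999158 -0.64884229 -3.5353123 ] [0.02477768 0.01141516 0.0084019 ]
```

In the tube with no side load; continuing down.

```bash
python3 -m jog '[{"rotation":[0,0,0],"travel":[0,0,-6],"jaw":-1},{"rotation":[0,0,0],"travel":[0,0,-6],"jaw":-1},{"rotation":[0,0,0],"travel":[0,0,-6],"jaw":-1},{"rotation":[0,0,0],"travel":[0,0,-5],"jaw":-1},{"rotation":[0,0,0],"travel":[0,0,-3],"jaw":-1},{"rotation":[0,0,0],"travel":[0,0,0],"jaw":-1}]'
python3 - <<'E'
from h import *
o=bot.get_obs();print(o['ee_pos'],o['tcp_rot'],o['wrist_force'],o['torque'])
E
python3 -m jog '[{"rotation":[0,0,0],"travel":[0,0,-2],"jaw":-1},{"rotation":[0,0,0],"travel":[0,0,-1],"jaw":-1},{"rotation":[0,0,0],"travel":[0,0,0],"jaw":-1}]'
```

```text
time: 26.0
ee_pos: [0.5556, -0.1621, 0.1023]
tcp_rot: [-90.0, 0.0, 71.8]
wrist_force: [0.3, -0.1, -3.5]
opening: 0.0141
[ 0.55557951 -0.16205107  0.10227649] [-8.99807603e+01  1.43668983e-05  7.17611134e+01] [ 0.31385614 -0.07189128 -3.52594013] [ 0.03064941  0.00669853 -0.03192991]
time: 26.38
ee_pos: [0.5556, -0.1621, 0.0994]
tcp_rot: [-90.0, 0.0, 71.8]
wrist_force: [0.3, -0.4, -3.0]
opening: 0.0141
```

```bash
python3 -m jog '[{"rotation":[0,0,0],"travel":[0,0,-1],"jaw":-1},{"rotation":[0,0,0],"travel":[0,0,-0.5],"jaw":-1},{"rotation":[0,0,0],"travel":[0,0,0],"jaw":-1}]'
```

```text
time: 26.75
ee_pos: [0.5558, -0.1621, 0.0984]
tcp_rot: [-90.0, 0.0, 71.8]
wrist_force: [0.4, 0.1, 1.1]
opening: 0.0143
```

```bash
python3 -m jog '[{"rotation":[0,0,0],"travel":[0,0,0],"jaw":-0.55},{"rotation":[0,0,0],"travel":[0,0,0],"jaw":-0.4},{"rotation":[0,0,0],"travel":[0,0,0],"jaw":-0.2},{"rotation":[0,0,0],"travel":[0,0,0],"jaw":0},{"rotation":[0,0,0],"travel":[0,0,0],"jaw":0},{"rotation":[0,0,0],"travel":[0,0,0],"jaw":0}]'
python3 - <<'E'
from h import *
o=bot.get_obs();print(o['ee_pos'],o['tcp_rot'],o['wrist_force'],o['torque'])
im=bot.camera("wrist");cv2.imwrite("pics/w11.png",im[:,:,::-1])
E
```

```text
time: 27.5
ee_pos: [0.5557, -0.1621, 0.098]
tcp_rot: [-90.0, -0.0, 71.8]
wrist_force: [0.1, -0.1, 1.0]
opening: 0.0424
[ 0.55569772 -0.16205815  0.09800465] [-9.00025652e+01 -2.24816075e-04  7.17627747e+01] [ 0.11659788 -0.05069818  1.03641919] [ 0.03334591  0.01526549 -0.01242404]
```

View pics/w11.png

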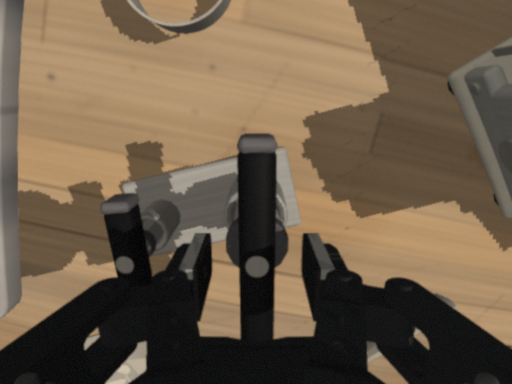

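The jaws have opened clear of the grip (key at column 257, between pads at 210 and 302). I'm raising straight up.

```bash
python3 -m jog '[{"rotation":[0,0,0],"travel":[0,0,10],"jaw":0},{"rotation":[0,0,0],"travel":[0,0,30],"jaw":0},{"rotation":[0,0,0],"travel":[0,0,50],"jaw":0},{"rotation":[0,0,0],"travel":[0,0,50],"jaw":0},{"rotation":[0,0,0],"travel":[-10,0,40],"jaw":0},{"rotation":[0,0,0],"travel":[-40,0,0],"jaw":0},{"rotation":[0,0,0],"travel":[-40,0,0],"jaw":0},{"rotation":[0,0,0],"travel":[0,0,0],"jaw":0}]'
python3 - <<'E'
from h import *
o=bot.get_obs();print(o['ee_pos'],o['wrist_force'],o['opening'])
for n in("side","top"):
    im=bot.camera(n);cv2.imwrite(f"pics/{n}12.png",im[:,:,::-1])
crop("pics/side12.png","pics/s12c.png",130,150,170,110,4.6)
crop("pics/top12.png","pics/t12c.png",120,120,240,150,3.3)
E
```

```text
time: 28.55
ee_pos: [0.464, -0.1621, 0.2799]
tcp_rot: [-90.1, 0.0, 71.7]
wrist_force: [0.2, -1.0, 0.5]
opening: 0.0423
[ 0.46395909 -0.16208817  0.27990338] [ 0.23560033 -0.95013339  0.51169945] 0.04229760761293736
```

View pics/s12c.png

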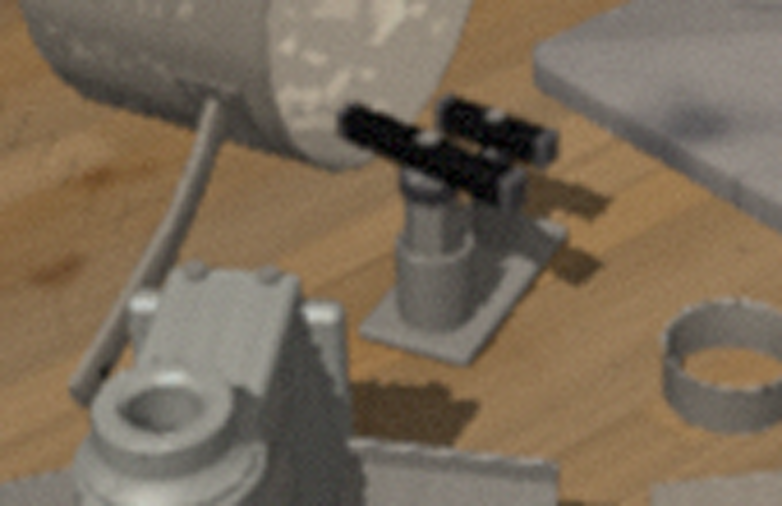

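View pics/t12c.png

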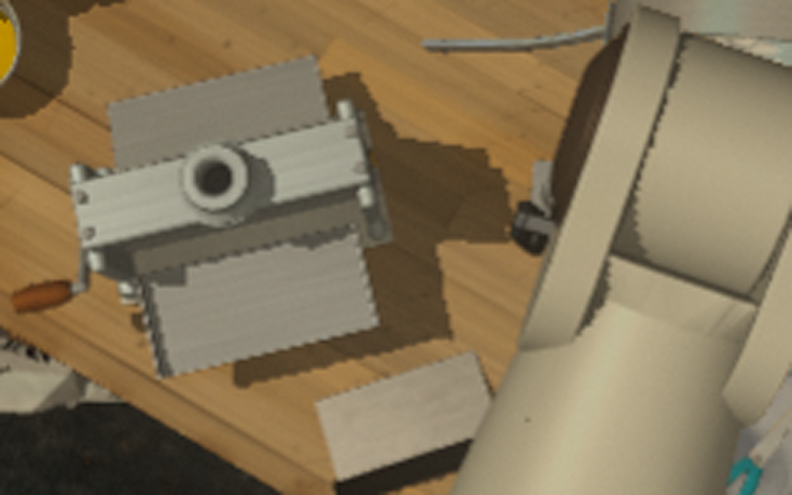

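```bash
python3 -c "
from workcell import bot
bot.job_done();print(bot.get_obs()['time'])"
```

```text
the job is handed in; nothing more can be done
the job is handed in; nothing more can be done
```

The upper roller should now be down: I turned the spindle clockwise to its stop with the larger key, and the key is back in its tall tube. I handed the job in at about 29 s, and it gives no verdict.

- **First grasp:** the fingers closed on the collar below the cross grip instead of on the grip. I reopened them, raised the hand 10 mm and took the key properly.
- **Finding the socket:** I pressed with about 8–9 N and turned the key clockwise. It dropped in after about 24 degrees, and its tip ended about 37.7 mm below the mouth by my tool readings.
- **Turning to the stop:** the torque at the wrist rose from about 0.1 to 0.42 N m over the last 3 degrees, so I backed off. That peak is a noisy reading just above the 0.4 N m limit, with spindle friction included. Sideways forces stayed around 2 N or less. The angle turned, less the play, is about 69 degrees, which fits the full 1.2 rad.
- **Drawing out:** after I backed off 6 degrees, the key came out freely.

The last side picture shows the larger key upright on the floor of its tall tube. The smaller key is in the stand and the pastry ring looks unmoved. The gripper was open and clear of everything. The arm blocked the top camera's view of the stand, so it could not confirm this. The spindle angle cannot be read directly, so it is judged from the turn and the torque alone.

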